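Seal sample canisters on the bench carousel

ROBOT

A 6-joint arm with a two-finger parallel gripper is mounted at the origin on the work surface. World frame = base frame: x ahead of the robot, y to its left, z up, the work surface at z = 0. Lengths are in m, angles in rad, forces in N, time in s.
With the tool pointing down it reaches from about 0.3 to 0.775 m from the base axis. Payload 14.6 kg.
Tool frame: the origin (TCP) lies on the centre line of the jaws, within the pads' length; the fingertips stand 19 mm ahead of it and the grasp point (between the pads) is the TCP; z points along the fingers, y is the line along which they close (so a half turn about z gives the same grasp; the last joint's range is limited). The gripper opens to 94 mm and grips with 3 to 60 N. Pads are 16 mm wide; open, the fingers measure 119 mm over their backs; the gripper's body (75 mm by 177 mm) begins 78 mm behind the grasp point.
Start: joints at [1.247, 0.3, 1.521, -0, 1.321, -0.067], TCP at [0.14, 0.532, 0.224] pointing down, gripper open.
Joint ranges: [-3.03, 3.03], [-0.79, 2.21], [0.23, 2.52], [-1.04, 4.18], [0, 3.07], [-2.55, 2.55]. Speed limits (rad/s): [2.22, 2.22, 2.57, 3.14, 3.14, 3.14].

INTERFACE

Orientations are given as [roll, pitch, yaw] about the fixed x, y, z axes, in that order (R = Rz(yaw) Ry(pitch) Rx(roll)).
In Python, from station import get_obs, camera, workorder gives the robot as it stands.
- The arm moves only by the tool play_rows, never from a script. Its argument "motion" is a list that holds one entry, the list of rows, each a list of 7 numbers: the shift along the tool's x, y, z as a fraction of full scale, then the turn, a rotation vector about the tool's x, y, z as a fraction of full scale, then the opening, from -1 (shut) to 1 (fully open). In form: [[[x, y, z, ax, ay, az, grip], ...]]. A call has 1 to 10 rows; each row is the pose to reach, as a shift and turn from the pose commanded when the call began, along the tool's axes at that moment, turning the shorter way round; what a row does not reach only later rows make up. Full scale, the value 1, is 0.25 m for a shift and 2 pi rad for a turn. A row lasts 1/10 s, in which the tool goes at most 50 mm and 8.59 degrees, less where a joint would pass 70% of its speed; a pose out of reach is approached as far as the arm can. A call with a number of a shift or a turn outside -1 to 1 is refused whole. A call with a gripper value outside its range is refused whole. The fingers move at their own pace and stop on an object; "grip_force" is the grip in N (left out, the last holds). Time passes only in rows, so rows that repeat a pose let the fingers close. It gives the time, the measured TCP pose, the force, the opening and the grip force at its end, in the units of the state.
- get_obs(): the state, without advancing time (a new reading comes with each control period).
- camera(name): name is "side" or "top" or "wrist"; returns a dict with "frame" (400x640x3 uint8, red, green, blue), "z_map" (400x640 float32, m along the optical axis (not along the pixel's ray), 0 where there is no reading), "camera_matrix" (3x3 intrinsics, pixels), "T" (4x4, takes a point from camera to world coordinates); the wrist camera has in their place "T_tool_cam" (4x4, takes a point from camera to tool coordinates, whose origin is the TCP and whose axes are the flange's). Camera axes: x right, y up, looking along -z (the intrinsics and any distortion apply to the point x, -y, -z); pixel columns grow to the right and rows downward; lengths in m; the calibration is good to about 2 mm. A picture is of the moment at which its call begins: read the wrist's pose just before it.
- workorder.hand_in(): hands the job in; it is judged then, once.
The state is a dict: "time_s": time; "qpos": joint angles; "joint_vel": joint speeds; "tau": joint torques, N m; "ee_pos": TCP position; "eef_rot": TCP orientation; "force": force on the tool from outside, world axes, zero at the start; "moment": the same for the moment, N m; "grip_width": finger opening in m; "grip_force": force on a finger pad.
Only numpy, scipy, OpenCV 4.12 (cv2) and the standard library are available. Lean on these libraries where they do the work, as an engineer would, in place of code of your own. Each camera call takes 0.05 s, during which the arm holds its last target. There are 200 camera calls.

TASK

Take every canister out of the blue compartment tray and stand them in the nests of the carousel, one to a nest, while it is still at its loading stop, then turn the carousel by its post an eighth of a turn anticlockwise (seen from above), fully to the other stop, so that the nests lie over the anvils. Take the mallet and knock the sprung pin of every canister fully down with it (never press a pin with the gripper); afterwards stand the mallet back on its grey pad, head down, and turn the carousel back, fully to its loading stop. Leave the canisters in their nests and the bottle and beaker undisturbed.

Things in the scene. Friction and masses are not known exactly. Their poses are not given: they have to be found in the camera images.
- carousel (a joint): angle of the carousel disc about its upright axle, rad: 0 = loading stop, 0.785 = striking stop; grows anticlockwise seen from above. It starts between 0 and 0.15. Light friction holds it anywhere (about 2 N at the post). Steel disc 276 mm across, its top 34 mm above the bench, on a fixed grey round base 296 mm across.
- axle (a point): centre of the carousel on its axle, at the height of the disc's top face (34 mm above the bench). Fixed; placed differently from start to start.
- post (a point): centre of the top of the steel turning post, an upright round bar 18 mm across that stands 75 mm high on the disc, 120 mm from the axle. Grip it from above (top 40 mm) and carry it round. It turns with the disc.
- nest1 (a point): centre of the floor of a nest: a square frame on the disc, 68 mm inside, walls 4 mm thick and 12 mm high; floor = disc's top face. Centre 88 mm from the axle; turns with the disc; the four nests are 90 degrees apart, the post stands midway between two of them. Any canister may stand in any nest, one in each.
- nest2 (a point): centre of the floor of a nest: a square frame on the disc, 68 mm inside, walls 4 mm thick and 12 mm high; floor = disc's top face. Centre 88 mm from the axle; turns with the disc; the four nests are 90 degrees apart, the post stands midway between two of them. Any canister may stand in any nest, one in each.
- nest3 (a point): centre of the floor of a nest: a square frame on the disc, 68 mm inside, walls 4 mm thick and 12 mm high; floor = disc's top face. Centre 88 mm from the axle; turns with the disc; the four nests are 90 degrees apart, the post stands midway between two of them. Any canister may stand in any nest, one in each.
- nest4 (a point): centre of the floor of a nest: a square frame on the disc, 68 mm inside, walls 4 mm thick and 12 mm high; floor = disc's top face. Centre 88 mm from the axle; turns with the disc; the four nests are 90 degrees apart, the post stands midway between two of them. Any canister may stand in any nest, one in each.
- tray: fixed blue open tray 184 x 184 mm, 32 mm high, walls and cross dividers 5 mm thick, floor 5 mm: 2 x 2 compartments about 85 mm square. Origin: centre of its underside. It stands to the left or the right of the carousel.
- canister1: white upright round canister with a metal lid band, 56 mm across, 72 mm high, about 0.25 kg; origin: centre of its underside, z up. Three or all four are present, each standing in its own tray compartment.
- canister2: white upright round canister with a metal lid band, 56 mm across, 72 mm high, about 0.25 kg; origin: centre of its underside, z up. Three or all four are present, each standing in its own tray compartment.
- canister3: white upright round canister with a metal lid band, 56 mm across, 72 mm high, about 0.25 kg; origin: centre of its underside, z up. Three or all four are present, each standing in its own tray compartment.
- canister4: white upright round canister with a metal lid band, 56 mm across, 72 mm high, about 0.25 kg; origin: centre of its underside, z up. Three or all four are present, each standing in its own tray compartment.
- pin1: steel sprung sealing pin of canister 1, 16 mm across, in the centre of its lid. Origin: centre of the pin's top: 87 mm above the canister's underside when up (standing 15 mm proud of the lid), 73 mm when fully down (nearly flush, 1 mm proud). It takes about 6 to 9 N to drive and stays where it was driven.
- pin2: steel sprung sealing pin of canister 2, 16 mm across, in the centre of its lid. Origin: centre of the pin's top: 87 mm above the canister's underside when up (standing 15 mm proud of the lid), 73 mm when fully down (nearly flush, 1 mm proud). It takes about 6 to 9 N to drive and stays where it was driven.
- pin3: steel sprung sealing pin of canister 3, 16 mm across, in the centre of its lid. Origin: centre of the pin's top: 87 mm above the canister's underside when up (standing 15 mm proud of the lid), 73 mm when fully down (nearly flush, 1 mm proud). It takes about 6 to 9 N to drive and stays where it was driven.
- pin4: steel sprung sealing pin of canister 4, 16 mm across, in the centre of its lid. Origin: centre of the pin's top: 87 mm above the canister's underside when up (standing 15 mm proud of the lid), 73 mm when fully down (nearly flush, 1 mm proud). It takes about 6 to 9 N to drive and stays where it was driven.
- mallet: mallet standing on its black round head (50 mm across, 78 mm high), with a level wooden handle 20 mm wide and 24 mm high, its middle 48 mm above the face. Origin: centre of the lower (striking) face; z up along the head; handle along -x, 25 to 122 mm from the head's axis. 0.4 kg, centre of mass 8 mm from that axis: grip the handle from above close to the head (about 46 mm from the axis).
- pad: fixed grey bench pad 150 x 150 mm, 5 mm thick, home of the mallet. Origin: centre of its underside. On the side away from the tray.
- bottle: bystander: amber bottle 64 mm across, 115 mm high; origin: centre of its underside.
- beaker: bystander: glass beaker 72 mm across, 90 mm high; origin: centre of its underside.
Things that resemble listed ones, but are neither listed nor needed, are in the scene too. Of the things like the mallet, leave any that is red; of the rest the smaller one is meant. Leave any green look-alike of the canister1 alone.

How it is judged:
By the outcome, as a careful person would: the job done as asked, in the order asked, and still so for the second after the job is handed in, with the robot touching nothing.
Of canister1, canister2, canister3, canister4 only 3 to 4 are there at a start; the rules pass over those that are not, and their reading is None.
At some moment in a run one of canister1, canister2, canister3, canister4 may be knocked a few centimetres aside while the robot is not near it.
It also fails if it takes over 210 s, if anything falls off the work surface, if the arm or the gripper's body presses on something with over 40 N, if the wrist force passes 120 N, or if a joint passes its speed limit or range.

## Working session

There is one attempt and no reset: what is moved stays moved. The work goes in short steps, Python scripts to look and compute and a tool call to move; the robot and the scene stay as the last step left them, time stands still between calls to the robot, and variables do not carry over. Pictures are saved under pics/ and viewed, at most 14 in all, crops included, and the job is handed in when it is done.

Besides the shell and the picture viewer there is one more tool, called after "Call:" as name([rows], argument=value, ...), one row to a line, values as JSON. play_rows: Moves the arm, as the interface text tells. Its arguments: {"type":"object","properties":{"motion":{"type":"array"},"grip_force":{"type":"number"}},"required":["motion"]}

```bash
mkdir -p pics; ls
python3 - <<'E'
from station import get_obs, camera
import cv2,numpy as np,pickle
o=get_obs();print(o['time_s'],o['ee_pos'],o['eef_rot'],o['grip_width'])
d={}
for n in('top','side'):
    c=camera(n);d[n]=c;cv2.imwrite(f'pics/{n}0.png',c['frame'][...,::-1]);print(n,c['camera_matrix'],c['T'],[k for k in c])
pickle.dump(d,open('d0.pkl','wb'))
E
```

```text
pics
0.0 [0.13960552 0.53173398 0.22389127] [-3.14043291e+00 -7.60382986e-05  2.88481900e+00] 0.09400352977288928
top [[377.95655835   0.         319.34484358]
 [  0.         377.95655835 200.00286286]
 [  0.           0.           1.        ]] [[-0.0171002   0.99142268 -0.12957103  0.42176208]
 [-0.99961235 -0.01979959 -0.01957372 -0.06745873]
 [-0.02197128  0.12918609  0.99137693  1.07823361]
 [ 0.          0.          0.          1.        ]] ['frame', 'z_map', 'camera_matrix', 'T']
side [[417.63771622   0.         318.03686116]
 [  0.         417.63771622 195.37402521]
 [  0.           0.           1.        ]] [[-0.96730013  0.18678406 -0.17158723  0.36359776]
 [-0.25356001 -0.69574429  0.67204702  0.67111529]
 [ 0.00614683  0.69357883  0.72035451  0.89692676]
 [ 0.          0.          0.          1.        ]] ['frame', 'z_map', 'camera_matrix', 'T']
```

View pics/top0.png

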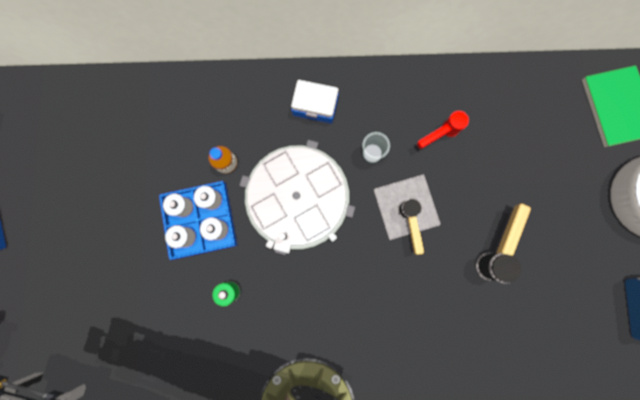

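View pics/side0.png

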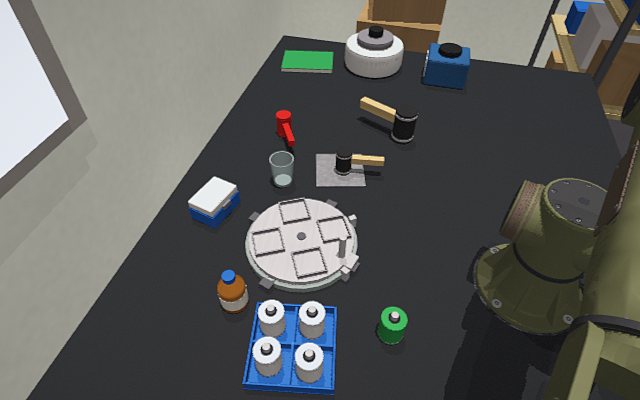

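The pictures show these candidates.
- **Canisters:** four white ones in the blue tray, at top-view pixels (177,205), (206,196), (179,236) and (213,229). The green look-alike at (224,294) stays alone.
- **Mallets:** a red one at (458,120), which I leave; a big one at (500,265); and the small one on the pad at (410,208), which is the one I want.
- **Carousel:** its axle is at (296,196) and its post at about (283,240).

Next I'll measure from both views and make one close crop.

```bash
cat > h.py <<'E'
import numpy as np,cv2
from station import get_obs,camera
from scipy.spatial.transform import Rotation as R
def cloud(c,T=None):
    T=c['T'] if T is None else T
    K=c['camera_matrix'];z=c['z_map'];v,u=np.mgrid[:z.shape[0],:z.shape[1]]
    p=np.stack([(u-K[0,2])*z/K[0,0],-(v-K[1,2])*z/K[1,1],-z],-1)
    w=p@T[:3,:3].T+T[:3,3]; w[z<=0]=np.nan; return w
def ray(c,u,v,h,T=None):
    T=c['T'] if T is None else T
    K=c['camera_matrix'];d=T[:3,:3]@np.array([(u-K[0,2])/K[0,0],-(v-K[1,2])/K[1,1],-1])
    s=(h-T[2,3])/d[2];return T[:3,3]+s*d
def wrist():
    o=get_obs();c=camera('wrist');T=np.eye(4);T[:3,:3]=R.from_euler('xyz',o['eef_rot']).as_matrix();T[:3,3]=o['ee_pos']
    return c,T@c['T_tool_cam']
def blobs(m,w,amin=8):
    n,l,s,ce=cv2.connectedComponentsWithStats(m.astype(np.uint8))
    for i in range(1,n):
        if s[i,4]>=amin:
            p=w[l==i];print(s[i,4],ce[i].round(1),'mean',np.nanmean(p,0).round(4),'mid',((np.nanmax(p,0)+np.nanmin(p,0))/2).round(4),'ext',np.ptp(p,axis=0).round(3))
def rows(targets,base=None):
    """targets: (x,y,z,yaw) -> row numbers relative to current pose"""
    o=get_obs();p=o['ee_pos'];r=R.from_euler('xyz',o['eef_rot'])
    if base is not None: p=np.array(base[:3]);r=R.from_euler('xyz',[np.pi,0,base[3]])
    for t in targets:
        d=r.inv().apply(np.array(t[:3])-p)/.25
        a=(r.inv()*R.from_euler('xyz',[np.pi,0,t[3]])).as_rotvec()/(2*np.pi)
        print(np.r_[d,a].round(4).tolist())
E
python3 - <<'E'
from h import *;import pickle
d=pickle.load(open('d0.pkl','rb'))
for n in('top','side'):
    c=d[n];f=c['frame'];hsv=cv2.cvtColor(f,cv2.COLOR_RGB2HSV);w=cloud(c);z=w[...,2]
    H,S,V=[hsv[...,i].astype(int) for i in range(3)]
    print(n,'tray');blobs((H>100)&(H<125)&(S>150)&(z<.05)&(z>.02),w,60)
    intr=(w[...,1]>.12)&(w[...,1]<.4)&(w[...,0]>.25)&(w[...,0]<.5)
    print('lids');blobs((S<80)&(z>.07)&(z<.083)&intr,w,20)
    print('pins');blobs((S<80)&(z>.085)&intr,w,3)
    car=(abs(w[...,1]-.0)<.18)&(w[...,0]>.2)&(w[...,0]<.62)
    print('disc');blobs((V>120)&(S<60)&(z>.028)&(z<.055)&car,w,300)
    print('post');blobs((z>.08)&car&(S<70),w,3)
    mal=(w[...,1]<-.15)&(w[...,1]>-.45)&(w[...,0]>.2)&(w[...,0]<.55)
    print('head');blobs((V<90)&(z>.06)&mal,w,10)
    print('handle');blobs((S>80)&(H<30)&(z>.03)&mal,w,20)
    print('pad');blobs((S<50)&(V>70)&(z<.02)&mal,w,200)
t=d['top'];cv2.imwrite('pics/crop0.png',cv2.resize(t['frame'][130:310,150:450,::-1],None,fx=2.6,fy=2.6,interpolation=cv2.INTER_CUBIC))
E
```

```text
top tray
567 [207.4 226.5] mean [0.4909 0.2672 0.0287] mid [0.5093 0.2836 0.0285] ext [0.214 0.185 0.017]
61 [186.8 191.2] mean [0.5915 0.3281 0.029 ] mid [0.586  0.334  0.0278] ext [0.028 0.059 0.015]
106 [163.9 212.6] mean [0.5321 0.3912 0.0294] mid [0.5323 0.3868 0.028 ] ext [0.105 0.034 0.015]
426 [635.2 305.4] mean [ 0.2607 -0.8774  0.0328] mid [ 0.252  -0.8836  0.035 ] ext [0.152 0.021 0.03 ]
lids
292 [211.2 230. ] mean [0.4778 0.2415 0.0768] mid [0.4768 0.2424 0.077 ] ext [0.046 0.055 0.012]
330 [176.8 236.8] mean [0.4615 0.3335 0.0766] mid [0.4612 0.3351 0.0763] ext [0.053 0.056 0.012]
28 [222.8 293.2] mean [0.3127 0.2087 0.0742] mid [0.3107 0.211  0.0757] ext [0.016 0.022 0.011]
pins
30 [209.4 228.5] mean [0.481  0.242  0.0914] mid [0.4811 0.2418 0.0905] ext [0.013 0.015 0.01 ]
33 [174.2 236.7] mean [0.4613 0.3348 0.0907] mid [0.4618 0.3361 0.0897] ext [0.013 0.016 0.009]
21 [221.7 295.5] mean [0.3084 0.2079 0.0872] mid [0.3084 0.2072 0.0883] ext [0.013 0.011 0.006]
disc
5497 [296.3 208.4] mean [0.5361 0.0177 0.0348] mid [0.5181 0.0171 0.0405] ext [0.204 0.273 0.025]
post
45
[... 1151 characters left out ...]
n [0.3105 0.2126 0.0875] mid [0.3107 0.2126 0.0878] ext [0.013 0.013 0.006]
60 [309.3 353.2] mean [0.463  0.34   0.0911] mid [0.4631 0.3395 0.0897] ext [0.015 0.014 0.009]
disc
4548 [313.3 243.7] mean [0.5372 0.0344 0.0351] mid [0.5188 0.0215 0.0401] ext [0.202 0.275 0.022]
post
85 [342.8 240.8] mean [0.4577 0.0581 0.0996] mid [0.4585 0.0549 0.0963] ext [0.018 0.019 0.031]
head
200 [344.2 153.5] mean [ 0.5267 -0.2819  0.079 ] mid [ 0.5265 -0.2883  0.0741] ext [0.046 0.054 0.026]
handle
294 [367.3 160.1] mean [ 0.4564 -0.2935  0.0586] mid [ 0.4569 -0.2955  0.058 ] ext [0.099 0.039 0.037]
pad
541 [350.2 177.6] mean [ 0.4993 -0.2608  0.0054] mid [ 0.4995 -0.2702  0.0084] ext [0.101 0.119 0.021]
```

View pics/crop0.png

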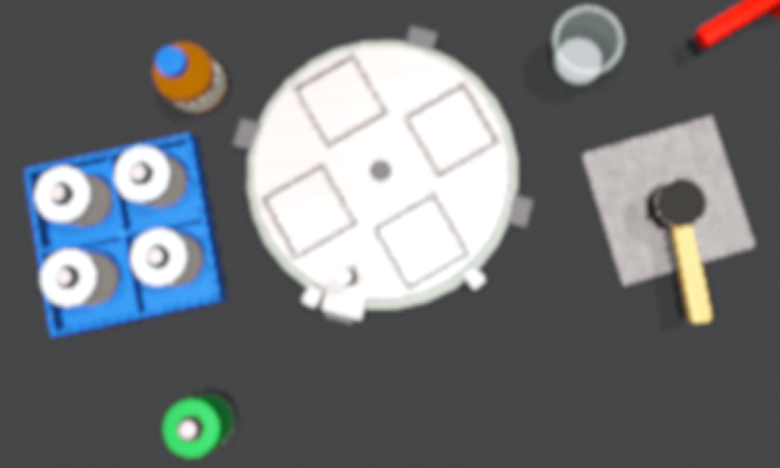

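The crop shows four white canisters in the tray, and the small black mallet with a wooden handle on the grey pad at crop (680,203). The post is at (345,272), beside its stop block. The top and side views differ by about 5 mm in y, so I'll use the wrist camera as the reference.

Run:
```python
from h import *
rows([(.49,.29,.33,3.35),(.47,.02,.36,3.35)])
rows([(.47,.02,.36,3.35)],base=(.49,.29,.33,3.35))
print(camera('wrist')['T_tool_cam'].round(3))
```

```text
[-1.6011, -0.5799, -0.4237, -0.0002, -0.0001, -0.074]
[-1.798, -1.6449, -0.5426, -0.0002, -0.0001, -0.074]
[0.3017, -1.0401, -0.12, 0.0, 0.0, 0.0]
[[ 0.     0.96   0.281  0.081]
 [ 1.    -0.     0.     0.001]
 [ 0.     0.281 -0.96  -0.16 ]
 [ 0.     0.     0.     1.   ]]
```

Call:
play_rows([
  [[-0.2, -0.07, -0.1, 0, 0, 0, 1], [-0.4, -0.14, -0.212, 0, 0, 0, 1], [-0.6, -0.22, -0.212, 0, 0, 0, 1], [-0.8, -0.29, -0.212, 0, 0, 0, 1], [-0.8, -0.29, -0.212, 0, 0, 0, 1]],
])

```text
time_s: 0.65
ee_pos: [0.3171, 0.4089, 0.2777]
eef_rot: [3.141, 0.001, 2.883]
force: [-0.4, 1.2, -0.1]
grip_width: 0.0937
grip_force: 0.0
```

Call:
play_rows([
  [[-0.2, -0.07, -0.05, 0, 0, -0.02, 1], [-0.4, -0.14, -0.1, 0, 0, -0.04, 1], [-0.6, -0.22, -0.15, 0, 0, -0.06, 1], [-0.8, -0.29, -0.212, 0, 0, -0.074, 1], [-0.8, -0.29, -0.212, 0, 0, -0.074, 1], [-0.8, -0.29, -0.212, 0, 0, -0.074, 1], [-0.8, -0.29, -0.212, 0, 0, -0.074, 1], [-0.8, -0.29, -0.212, 0, 0, -0.074, 1]],
])

```text
time_s: 1.45
ee_pos: [0.4888, 0.2908, 0.33]
eef_rot: [-3.141, -0.001, -2.932]
force: [0.2, 0.7, -0.2]
grip_width: 0.0938
grip_force: 0.0
```

```bash
cat >> h.py <<'E'
def cans(c,T,lo=.085,hi=.1,win=(.3,.75,.1,.45)):
    w=cloud(c,T);hsv=cv2.cvtColor(c['frame'],cv2.COLOR_RGB2HSV);z=w[...,2]
    b=(w[...,0]>win[0])&(w[...,0]<win[1])&(w[...,1]>win[2])&(w[...,1]<win[3])&(hsv[...,1]<90)
    print('pins');blobs(b&(z>lo)&(z<hi),w,12)
    print('lids');blobs(b&(z>lo-.015)&(z<lo-.004),w,60)
E
python3 - <<'E'
from h import *
o=get_obs();print(o['time_s'],o['ee_pos'],o['eef_rot'])
c,T=wrist();cv2.imwrite('pics/w1.png',c['frame'][...,::-1]);cans(c,T)
print('side');s=camera('side');cans(s,s['T']);print('top');t=camera('top');cans(t,t['T'])
rows([(.47,.02,.36,3.35)])
E
```

```text
1.45 [0.48880598 0.29084019 0.33003559] [-3.14149645e+00 -7.73191995e-04 -2.93247441e+00]
pins
162 [284.4 157.2] mean [0.4837 0.2462 0.0913] mid [0.4843 0.2461 0.0896] ext [0.016 0.015 0.008]
159 [367.6 157.6] mean [0.4646 0.3379 0.0914] mid [0.4649 0.338  0.0894] ext [0.015 0.015 0.009]
147 [357.5 228.5] mean [0.5498 0.3468 0.0912] mid [0.5507 0.3472 0.0894] ext [0.016 0.015 0.009]
143 [287.1 230.1] mean [0.5693 0.265  0.0912] mid [0.5702 0.2651 0.0892] ext [0.015 0.015 0.008]
lids
1663 [285.6 154.4] mean [0.4829 0.2459 0.0767] mid [0.4842 0.2458 0.0755] ext [0.056 0.056 0.011]
1655 [365.9 154.8] mean [0.464  0.3375 0.0767] mid [0.465  0.3384 0.0753] ext [0.056 0.056 0.011]
1416 [356.3 223.4] mean [0.5489 0.3464 0.0766] mid [0.5505 0.3472 0.0751] ext [0.056 0.056 0.01 ]
1421 [288.4 224.9] mean [0.5682 0.2651 0.0766] mid [0.5702 0.2651 0.0753] ext [0.056 0.056 0.01 ]
side
pins
49 [270.7 308.2] mean [0.5682 0.2674 0.0916] mid [0.569  0.2664 0.0908] ext [0.016 0.015 0.009]
49 [312.  309.7] mean [0.4825 0.2483 0.0916] mid [0.4826 0.2479 0.0903] ext [0.014 0.014 0.01 ]
36 [395.1 314.6] m
[... 890 characters left out ...]
813 0.2419 0.0914] mid [0.4812 0.2416 0.0914] ext [0.014 0.014 0.012]
35 [174.2 236.6] mean [0.4616 0.3344 0.0912] mid [0.4619 0.3349 0.0913] ext [0.013 0.015 0.01 ]
23 [221.6 295.5] mean [0.3084 0.2081 0.0872] mid [0.3084 0.2074 0.0877] ext [0.013 0.01  0.005]
lids
313 [204.9 197.2] mean [0.5664 0.2606 0.0764] mid [0.5673 0.2612 0.0758] ext [0.055 0.054 0.01 ]
156 [178.6 202.5] mean [0.5537 0.3318 0.0761] mid [0.5501 0.3349 0.0753] ext [0.049 0.037 0.01 ]
320 [211.3 228.9] mean [0.4808 0.2415 0.0767] mid [0.4807 0.2419 0.0755] ext [0.053 0.055 0.011]
322 [176.8 236.8] mean [0.4615 0.3335 0.0764] mid [0.4612 0.335  0.0753] ext [0.053 0.056 0.011]
[0.2995, -1.0438, -0.1183, 0.0, -0.0, 0.0002]
```

Call:
play_rows([
  [[0.06, -0.2, -0.02, 0, 0, 0, 1], [0.12, -0.4, -0.05, 0, 0, 0, 1], [0.18, -0.6, -0.08, 0, 0, 0, 1], [0.24, -0.8, -0.1, 0, 0, 0, 1], [0.3, -1.0, -0.12, 0, 0, 0, 1], [0.3, -1.0, -0.12, 0, 0, 0, 1], [0.3, -1.0, -0.12, 0, 0, 0, 1]],
])

```text
time_s: 2.3
ee_pos: [0.4679, 0.0292, 0.3608]
eef_rot: [-3.141, 0.001, -2.936]
force: [-0.7, 0.3, -0.5]
grip_width: 0.0942
grip_force: 0.0
```

```bash
cat >> h.py <<'E'
def car(c,T,pr=True):
    w=cloud(c,T);f=c['frame'];hsv=cv2.cvtColor(f,cv2.COLOR_RGB2HSV);z=w[...,2]
    near=np.hypot(w[...,0]-.56,w[...,1]-.02)<.19
    print('post');blobs(near&(z>.1)&(z<.116)&(hsv[...,1]<90),w,10)
    print('walls');blobs(near&(z>.043)&(z<.05),w,60)
    print('axlecap');blobs((np.hypot(w[...,0]-.56,w[...,1]-.02)<.04)&(hsv[...,2]<150)&(z<.06),w,20)
E
python3 - <<'E'
from h import *
print(get_obs()['ee_pos'])
c,T=wrist();cv2.imwrite('pics/w2.png',c['frame'][...,::-1]);np.savez('w2.npz',T=T,**{k:c[k] for k in('frame','z_map','camera_matrix')});car(c,T)
w=cloud(c,T);d=(w[...,2]>.032)&(w[...,2]<.0365);p=w[d];print(p.min(0),p.max(0))
E
```

```text
[0.46786222 0.02915317 0.36078487]
post
189 [343.8 163.9] mean [0.459  0.0531 0.1082] mid [0.4595 0.0534 0.1055] ext [0.017 0.017 0.011]
walls
659 [280.6 171. ] mean [ 0.4974 -0.0224  0.0456] mid [ 0.4981 -0.0224  0.0457] ext [0.102 0.102 0.005]
601 [360.5 211.3] mean [0.531  0.0971 0.0455] mid [0.5323 0.0965 0.0458] ext [0.101 0.1   0.006]
456 [248.5 241.5] mean [ 0.6085 -0.0497  0.0455] mid [ 0.6155 -0.0567  0.0456] ext [0.097 0.102 0.005]
532 [318.9 281.6] mean [0.6507 0.0622 0.0456] mid [0.652  0.063  0.0457] ext [0.101 0.1   0.005]
axlecap
45 [294.5 195.4] mean [0.5274 0.0021 0.0432] mid [0.5293 0.0034 0.0401] ext [0.018 0.028 0.015]
189 [301.4 227.6] mean [0.5744 0.0207 0.0378] mid [0.5746 0.0209 0.0374] ext [0.023 0.022 0.005]
[ 0.28866958 -0.40694644  0.03200002] [0.7931587  0.39707561 0.03649933]
```

View pics/w2.png

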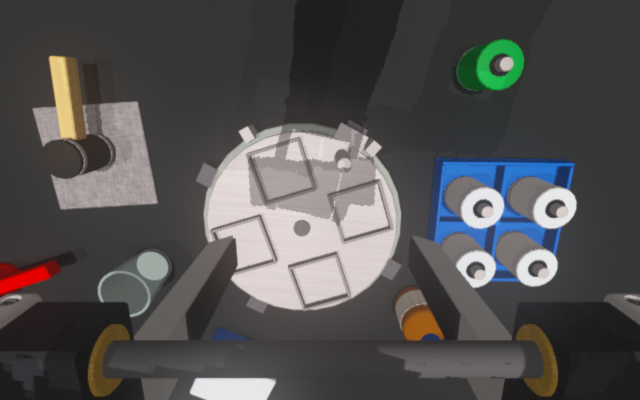

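The wrist view shows:
- the disc, with its axle at (302,228) and post at (344,162)
- white stop blocks at (247,132) and (373,148)
- four grey anvil lugs at the rim

I'll check the lug angles to work out the starting angle.

Run:
```python
from h import *
d=np.load('w2.npz');c={k:d[k] for k in d};w=cloud(c,d['T']);A=np.array([.5746,.0209])
v=w[...,:2]-A;r=np.hypot(v[...,0],v[...,1]);th=np.degrees(np.arctan2(v[...,1],v[...,0]))%360
m=(r>.152)&(r<.19)&(w[...,2]>.008)&(w[...,2]<.09)
n,l,s,ce=cv2.connectedComponentsWithStats(m.astype(np.uint8))
for i in range(1,n):
    if s[i,4]>15:
        q=l==i;print(ce[i].round(),s[i,4],'th',np.percentile(th[q],[2,50,98]).round(1),'r',r[q].min().round(3),r[q].max().round(3),'z',np.percentile(w[q][:,2],[5,50,95]).round(3))
```

```text
[355. 129.] 281 th [157.1 163.8 171.5] r 0.152 0.166 z [0.019 0.025 0.034]
[246. 130.] 98 th [217.7 219.3 222.6] r 0.152 0.161 z [0.014 0.036 0.037]
[374. 144.] 84 th [148.9 152.1 153.8] r 0.152 0.16 z [0.015 0.035 0.037]
[204. 172.] 234 th [247.7 252.7 258.4] r 0.152 0.167 z [0.014 0.02  0.021]
[393. 269.] 177 th [67.5 73.4 78.3] r 0.152 0.166 z [0.013 0.02  0.021]
[255. 305.] 158 th [337.5 342.8 348.2] r 0.152 0.167 z [0.018 0.02  0.021]
```

Run:
```python
from h import *
rows([(.4595,.0533,.16,2.868),(.4595,.0533,.09,2.868)])
```

```text
[0.0145, 0.0967, 0.802, 0.0, 0.0, 0.0765]
[0.0146, 0.0967, 1.082, 0.0, 0.0, 0.0765]
```

Call:
play_rows([
  [[0.0145, 0.0967, 0.2, 0, 0, 0.0191, 1], [0.0145, 0.0967, 0.4, 0, 0, 0.038, 1], [0.0145, 0.0967, 0.6, 0, 0, 0.057, 1], [0.0145, 0.0967, 0.8, 0, 0, 0.0765, 0.2], [0.0145, 0.0967, 0.8, 0, 0, 0.0765, 0.2], [0.0145, 0.0967, 0.8, 0, 0, 0.0765, 0.2]],
])

```text
time_s: 2.95
ee_pos: [0.4595, 0.0541, 0.1608]
eef_rot: [-3.141, -0.001, 2.874]
force: [-0.3, 0.3, 0.9]
grip_width: 0.0737
grip_force: 0.0
```

Call:
play_rows([
  [[0, 0, 0.14, 0, 0, 0, 0.2], [0, 0, 0.28, 0, 0, 0, 0.2], [0, 0, 0.28, 0, 0, 0, 0.2], [0, 0, 0.28, 0, 0, 0, -1], [0, 0, 0.28, 0, 0, 0, -1], [0, 0, 0.28, 0, 0, 0, -1], [0, 0, 0.28, 0, 0, 0, -1], [0, 0, 0.28, 0, 0, 0, -1], [0, 0, 0.28, 0, 0, 0, -1]],
], grip_force=20)

```text
time_s: 3.85
ee_pos: [0.4597, 0.0529, 0.091]
eef_rot: [3.141, 0.001, 2.869]
force: [-1.4, 0.8, 6.0]
grip_width: 0.0178
grip_force: 20.0
```

Call:
play_rows([
  [[0, 0.006, 0, 0, 0, 0, -1], [0, 0.012, 0, 0, 0, 0, -1], [0, 0.012, 0, 0, 0, 0, -1]],
])

```text
time_s: 4.15
ee_pos: [0.4602, 0.0547, 0.0909]
eef_rot: [-3.139, 0.0, 2.869]
force: [-5.9, -11.4, 10.4]
grip_width: 0.0176
grip_force: 20.0
```

Call:
play_rows([
  [[0, 0.006, 0, 0, 0, 0, -1], [0, 0.012, 0, 0, 0, 0, -1], [0, 0.012, 0, 0, 0, 0, -1]],
])

```text
time_s: 4.45
ee_pos: [0.4602, 0.0552, 0.0908]
eef_rot: [-3.134, -0.001, 2.87]
force: [-12.8, -37.9, 15.1]
grip_width: 0.0179
grip_force: 20.0
```

Call:
play_rows([
  [[0, -0.012, 0, 0, 0, 0, -1], [0, -0.012, 0, 0, 0, 0, 0], [0, -0.012, 0, 0, 0, 0, 0], [0, -0.012, 0, 0, 0, 0, 0], [0, -0.012, -0.2, 0, 0, 0, 0.6], [0, -0.012, -0.4, 0, 0, 0, 0.6], [0, -0.012, -0.64, 0, 0, 0, 0.6], [0, -0.012, -0.64, 0, 0, 0, 0.6], [0, -0.012, -0.64, 0, 0, 0, 0.6], [0, -0.012, -0.64, 0, 0, 0, 0.6]],
])

```text
time_s: 5.45
ee_pos: [0.4598, 0.0559, 0.2488]
eef_rot: [-3.141, -0.002, 2.869]
force: [-0.5, -0.7, -1.0]
grip_width: 0.075
grip_force: 0.0
```

Run:
```python
from h import *
print(get_obs()['ee_pos'],get_obs()['eef_rot'])
c,T=wrist();car(c,T)
s=camera('side');cans(s,s['T']);
Y=-2.936
print('moves');rows([(.484,.246,.15,Y)]);rows([(.533,.0984,.25,Y)],base=(.484,.246,.25,Y))
```

```text
[0.45982278 0.05592131 0.24882745] [-3.14093293e+00 -2.06301223e-03  2.86933160e+00]
post
339 [321.2 192.1] mean [0.4593 0.0556 0.1081] mid [0.4602 0.0552 0.1052] ext [0.017 0.017 0.01 ]
walls
894 [265.8 223.5] mean [ 0.4937 -0.0164  0.0456] mid [ 0.4974 -0.0205  0.0456] ext [0.101 0.101 0.005]
902 [373.5 226.3] mean [0.5281 0.095  0.0455] mid [0.5331 0.0981 0.0454] ext [0.101 0.101 0.005]
463 [276.7 309.5] mean [ 0.5979 -0.0371  0.0456] mid [ 0.6041 -0.047   0.0454] ext [0.077 0.082 0.005]
580 [370.4 315. ] mean [0.6345 0.0661 0.0455] mid [0.6392 0.062  0.0457] ext [0.075 0.101 0.005]
axlecap
45 [290.2 247.4] mean [0.5271 0.0008 0.0451] mid [5.277e-01 3.000e-04 4.050e-02] ext [0.009 0.017 0.013]
306 [319.2 276.5] mean [0.574  0.0208 0.0377] mid [0.5747 0.0209 0.0367] ext [0.023 0.023 0.006]
pins
50 [270.6 308.3] mean [0.5683 0.2676 0.0915] mid [0.5692 0.2658 0.0906] ext [0.016 0.016 0.01 ]
49 [312.  309.7] mean [0.4825 0.2483 0.0916] mid [0.4825 0.2473 0.0898] ext [0.014 0.014 0.01 ]
37 [395.3 314.7] mean [0.3101 0.2123 0.0878] mid [0.3104 0.2122 0.0885] ext [0.014 0.014 0.007]
57 [266.3 346.9] mean [0.5488 0.3496 0.0911] mid [0.5492 0.3485 0.0896] ext [0.014 0.016 0.008]
57 [309.3 353.1] mean [0.463 0.34  0.092] mid [0.4632 0.3395 0.0903] ext [0.014 0.015 0.01 ]
lids
469 [271.2 312.5] mean [0.5677 0.2692 0.0769] mid [0.5691 0.2671 0.0755] ext [0.057 0.057 0.011]
468 [312.1 313.9] mean [0.482  0.2498 0.0769] mid [0.4826 0.2478 0.0755] ext [0.055 0.057 0.011]
565 [266.8 350.8] mean [0.5485 0.3511 0.077 ] mid [0.5492 0.3491 0.0756] ext [0.057 0.056 0.011]
571 [309.2 357.3] mean [0.4628 0.3421 0.0771] mid [0.4636 0.3395 0.0754] ext [0.055 0.057 0.011]
moves
[0.11, 0.7591, 0.3939, -0.0, -0.0005, -0.0761]
[-0.0713, -0.618, -0.0, 0.0, 0.0, 0.0]
```

Call:
play_rows([
  [[0.11, 0.759, 0.2, 0, 0, -0.076, 0.6], [0.11, 0.759, 0.394, 0, 0, -0.076, 0.6], [0.11, 0.759, 0.394, 0, 0, -0.076, 0.6], [0.11, 0.759, 0.394, 0, 0, -0.076, 0.6], [0.11, 0.759, 0.394, 0, 0, -0.076, 0.6], [0.11, 0.759, 0.394, 0, 0, -0.076, 0.6], [0.11, 0.759, 0.394, 0, 0, -0.076, 0.6], [0.11, 0.759, 0.394, 0, 0, -0.076, 0.6]],
])

```text
time_s: 6.35
ee_pos: [0.4853, 0.2448, 0.1528]
eef_rot: [3.142, 0.001, -2.938]
force: [-0.3, -0.1, 0.1]
grip_width: 0.0753
grip_force: 0.0
```

Call:
play_rows([
  [[0, 0, 0.18, 0, 0, 0, 0.6], [0, 0, 0.36, 0, 0, 0, 0.6], [0, 0, 0.36, 0, 0, 0, 0.6], [0, 0, 0.36, 0, 0, 0, 0], [0, 0, 0.36, 0, 0, 0, -0.2], [0, 0, 0.36, 0, 0, 0, -0.2], [0, 0, 0.36, 0, 0, 0, -0.2], [0, 0, 0.36, 0, 0, 0, -0.2]],
], grip_force=25)

```text
time_s: 7.15
ee_pos: [0.4861, 0.2462, 0.0644]
eef_rot: [3.141, 0.004, -2.937]
force: [-1.4, -2.6, 10.0]
grip_width: 0.0555
grip_force: 25.0
```

Call:
play_rows([
  [[0, 0, -0.2, 0, 0, 0, -0.2], [0, 0, -0.4, 0, 0, 0, -0.2], [0, 0, -0.6, 0, 0, 0, -0.2], [0, 0, -0.76, 0, 0, 0, -0.2], [0, 0, -0.76, 0, 0, 0, -0.2], [0, 0, -0.76, 0, 0, 0, -0.2]],
])

```text
time_s: 7.75
ee_pos: [0.4848, 0.2459, 0.2526]
eef_rot: [3.141, 0.002, -2.937]
force: [0.8, -1.0, -3.7]
grip_width: 0.0555
grip_force: 25.0
```

Run:
```python
from h import *
print(get_obs()['ee_pos'],get_obs()['eef_rot']);Y=-2.936
rows([(.533,.0982,.25,Y)])
rows([(.57,.2651,.15,Y)],base=(.533,.0982,.25,Y))
```

```text
[0.48476837 0.24590286 0.25264651] [ 3.14127175e+00  1.58821483e-03 -2.93653386e+00]
[-0.0686, -0.6177, 0.0105, 0.0001, 0.0003, -0.0001]
[-0.2812, 0.6233, 0.4, 0.0, 0.0, 0.0]
```

Call:
play_rows([
  [[-0.0686, -0.6177, 0.01, 0, 0, 0, -0.2], [-0.0686, -0.6177, 0.01, 0, 0, 0, -0.2], [-0.0686, -0.6177, 0.01, 0, 0, 0, -0.2], [-0.0686, -0.6177, 0.01, 0, 0, 0, -0.2], [-0.0686, -0.6177, 0.01, 0, 0, 0, -0.2], [-0.0686, -0.6177, 0.01, 0, 0, 0, -0.2], [-0.0686, -0.6177, 0.01, 0, 0, 0, -0.2]],
])

```text
time_s: 8.45
ee_pos: [0.5326, 0.0994, 0.249]
eef_rot: [3.141, -0.001, -2.935]
force: [0.1, 0.9, -2.2]
grip_width: 0.0557
grip_force: 25.0
```

Call:
play_rows([
  [[0, 0, 0.2, 0, 0, 0, -0.2], [0, 0, 0.4, 0, 0, 0, -0.2], [0, 0, 0.5, 0, 0, 0, -0.2], [0, 0, 0.6, 0, 0, 0, -0.2], [0, 0, 0.6, 0, 0, 0, -0.2], [0, 0, 0.6, 0, 0, 0, -0.2]],
])

```text
time_s: 9.05
ee_pos: [0.5332, 0.099, 0.1001]
eef_rot: [-3.142, 0.0, -2.935]
force: [0.5, 0.4, -1.9]
grip_width: 0.0563
grip_force: 25.0
```

Run:
```python
from h import *
o=get_obs();print(o['ee_pos'],o['eef_rot'],o['force'])
s=camera('side');cv2.imwrite('pics/s1.png',s['frame'][170:350,190:440,::-1].repeat(3,0).repeat(3,1))
```

```text
[0.53317691 0.0990024  0.10012405] [-3.14158911e+00  9.35725673e-05 -2.93543347e+00] [ 0.50889647  0.39102658 -1.87708403]
```

View pics/s1.png

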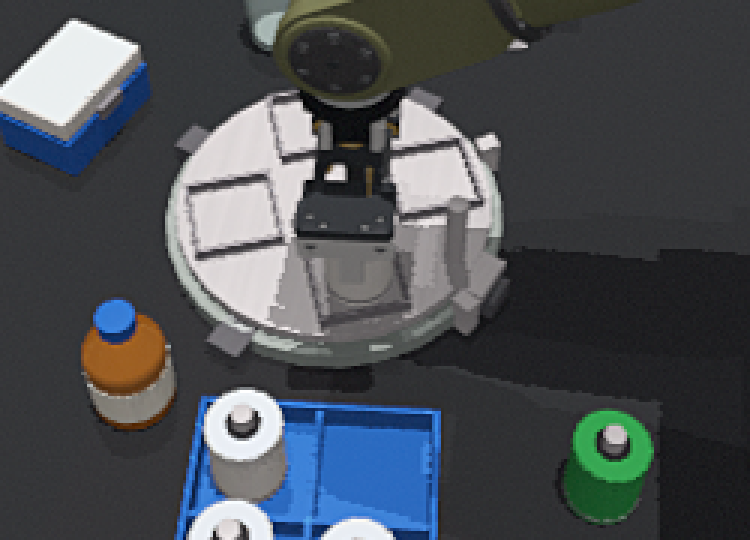

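The canister hovers centred over nest 2, at crop (357,275). I'll lower it, release it and go to canister D.

Call:
play_rows([
  [[0, 0, 0.012, 0, 0, 0, -0.2], [0, 0, 0.025, 0, 0, 0, -0.2], [0, 0, 0.025, 0, 0, 0, -0.2], [0, 0, 0.025, 0, 0, 0, 0.5], [0, 0, 0.025, 0, 0, 0, 0.6], [0, 0, 0.025, 0, 0, 0, 0.6], [0, 0, -0.2, 0, 0, 0, 0.6], [0, 0, -0.4, 0, 0, 0, 0.6], [0, 0, -0.6, 0, 0, 0, 0.6], [0, 0, -0.6, 0, 0, 0, 0.6]],
])

```text
time_s: 10.1
ee_pos: [0.5347, 0.0985, 0.2559]
eef_rot: [-3.141, 0.01, -2.937]
force: [0.2, 0.2, 0.3]
grip_width: 0.0753
grip_force: 0.0
```

```bash
cat >> h.py <<'E'
def chk(nxt):
    o=get_obs();print(o['time_s'],o['ee_pos'],o['eef_rot'])
    s=camera('side');print('tray');cans(s,s['T']);print('car');cans(s,s['T'],.115,.13,(.4,.75,-.15,.17))
    rows([nxt])
E
python3 -c "
from h import *
chk((.57,.2651,.15,-2.936))"
```

```text
10.1 [0.53469433 0.09846492 0.255883  ] [-3.14069231  0.00961977 -2.93654395]
tray
pins
80 [308.8 257.5] mean [0.5248 0.1213 0.0926] mid [0.5283 0.116  0.0925] ext [0.052 0.026 0.015]
48 [270.6 308.1] mean [0.5686 0.2673 0.0914] mid [0.5688 0.2663 0.0906] ext [0.015 0.014 0.011]
35 [395.1 314.5] mean [0.3105 0.2117 0.0872] mid [0.3107 0.2131 0.087 ] ext [0.013 0.015 0.004]
57 [266.4 346.9] mean [0.5486 0.3498 0.0916] mid [0.549  0.3492 0.0901] ext [0.014 0.014 0.01 ]
59 [309.2 353.3] mean [0.4632 0.3403 0.0914] mid [0.4633 0.3395 0.0902] ext [0.015 0.015 0.01 ]
lids
62 [309.3 261.2] mean [0.5242 0.12   0.0762] mid [0.5289 0.1149 0.0755] ext [0.053 0.028 0.01 ]
467 [271.2 312.5] mean [0.5676 0.2693 0.0769] mid [0.5691 0.2668 0.0755] ext [0.056 0.056 0.011]
561 [266.7 350.8] mean [0.5486 0.3511 0.077 ] mid [0.5495 0.349  0.0754] ext [0.056 0.056 0.011]
575 [309.2 357.4] mean [0.4626 0.3422 0.0771] mid [0.4636 0.3405 0.0754] ext [0.056 0.057 0.011]
car
pins
40 [309.2 243.1] mean [0.5295 0.1005 0.1199] mid [0.53   0.0997 0.1189] ext [0.015 0.015 0.008]
lids
333 [309.3 247.8] mean [0.5285 0.1034 0.1058] mid [0.5297 0.1005 0.1049] ext [0.057 0.056 0.01 ]
[-0.2733, 0.624, 0.4156, -0.0001, 0.0011, -0.0001]
```

Call:
play_rows([
  [[-0.27, 0.622, 0.2, 0, 0, 0, 0.6], [-0.27, 0.622, 0.4, 0, 0, 0, 0.6], [-0.27, 0.622, 0.4, 0, 0, 0, 0.6], [-0.27, 0.622, 0.4, 0, 0, 0, 0.6], [-0.27, 0.622, 0.4, 0, 0, 0, 0.6], [-0.27, 0.622, 0.4, 0, 0, 0, 0.6], [-0.27, 0.622, 0.4, 0, 0, 0, 0.6]],
])

```text
time_s: 10.85
ee_pos: [0.5677, 0.2634, 0.1498]
eef_rot: [-3.142, 0.0, -2.937]
force: [-0.3, 0.3, 0.3]
grip_width: 0.0753
grip_force: 0.0
```

```bash
python3 -c "
from h import *
o=get_obs();print(o['ee_pos'],o['eef_rot'])
rows([(.57,.2651,.061,-2.936)]);rows([(.6521,.0626,.25,-2.936)],(.57,.2651,.25,-2.936))"
```

```text
[0.56768341 0.26341052 0.14982648] [-3.14156471e+00  4.77359360e-04 -2.93729783e+00]
[-0.0103, 0.0047, 0.3553, -0.0, 0.0001, -0.0002]
[-0.1561, -0.86, -0.0, 0.0, 0.0, 0.0]
```

Call:
play_rows([
  [[-0.01, 0.005, 0.18, 0, 0, 0, 0.6], [-0.01, 0.005, 0.355, 0, 0, 0, 0.6], [-0.01, 0.005, 0.355, 0, 0, 0, 0.6], [-0.01, 0.005, 0.355, 0, 0, 0, 0], [-0.01, 0.005, 0.355, 0, 0, 0, -0.2], [-0.01, 0.005, 0.355, 0, 0, 0, -0.2], [-0.01, 0.005, 0.355, 0, 0, 0, -0.2], [-0.01, 0.005, 0.355, 0, 0, 0, -0.2]],
])

```text
time_s: 11.65
ee_pos: [0.571, 0.2661, 0.0636]
eef_rot: [3.141, 0.004, -2.937]
force: [-0.8, -3.1, 9.8]
grip_width: 0.0557
grip_force: 25.0
```

Call:
play_rows([
  [[0, 0, -0.2, 0, 0, 0, -0.2], [0, 0, -0.4, 0, 0, 0, -0.2], [0, 0, -0.6, 0, 0, 0, -0.2], [0, 0, -0.76, 0, 0, 0, -0.2], [0, 0, -0.76, 0, 0, 0, -0.2], [0, 0, -0.76, 0, 0, 0, -0.2]],
])

```text
time_s: 12.25
ee_pos: [0.5696, 0.2659, 0.2516]
eef_rot: [3.141, 0.002, -2.937]
force: [-0.4, 0.1, -3.1]
grip_width: 0.0557
grip_force: 25.0
```

Call:
play_rows([
  [[-0.156, -0.86, 0, 0, 0, 0, -0.2], [-0.156, -0.86, 0, 0, 0, 0, -0.2], [-0.156, -0.86, 0, 0, 0, 0, -0.2], [-0.156, -0.86, 0, 0, 0, 0, -0.2], [-0.156, -0.86, 0, 0, 0, 0, -0.2], [-0.156, -0.86, 0, 0, 0, 0, -0.2], [-0.156, -0.86, 0, 0, 0, 0, -0.2], [-0.156, -0.86, 0, 0, 0, 0, -0.2]],
])

```text
time_s: 13.05
ee_pos: [0.6512, 0.065, 0.2502]
eef_rot: [3.141, -0.001, -2.935]
force: [0.8, 0.4, -2.5]
grip_width: 0.0558
grip_force: 25.0
```

```bash
python3 -c "
from h import *
o=get_obs();print(o['ee_pos'],o['eef_rot'])
rows([(.6521,.0626,.095,-2.936)])"
```

```text
[0.65116088 0.06497376 0.25018418] [ 3.14119517e+00 -9.11442952e-04 -2.93497882e+00]
[-0.0023, -0.0103, 0.6207, 0.0001, -0.0001, 0.0002]
```

Call:
play_rows([
  [[-0.002, -0.006, 0.2, 0, 0, 0, -0.2], [-0.002, -0.006, 0.4, 0, 0, 0, -0.2], [-0.002, -0.006, 0.52, 0, 0, 0, -0.2], [-0.002, -0.006, 0.58, 0, 0, 0, -0.2], [-0.002, -0.006, 0.62, 0, 0, 0, -0.2], [-0.002, -0.006, 0.62, 0, 0, 0, -0.2]],
])

```text
time_s: 13.65
ee_pos: [0.6525, 0.0626, 0.0958]
eef_rot: [3.142, -0.0, -2.936]
force: [0.3, 0.1, -3.1]
grip_width: 0.056
grip_force: 25.0
```

Call:
play_rows([
  [[0, 0, 0.006, 0, 0, 0, -0.2], [0, 0, 0.006, 0, 0, 0, -0.2], [0, 0, 0.006, 0, 0, 0, 0.5], [0, 0, 0.006, 0, 0, 0, 0.6], [0, 0, 0.006, 0, 0, 0, 0.6], [0, 0, -0.2, 0, 0, 0, 0.6], [0, 0, -0.4, 0, 0, 0, 0.6], [0, 0, -0.62, 0, 0, 0, 0.6], [0, 0, -0.62, 0, 0, 0, 0.6]],
])

```text
time_s: 14.55
ee_pos: [0.654, 0.0621, 0.2583]
eef_rot: [-3.14, 0.01, -2.937]
force: [-0.0, 0.1, 0.7]
grip_width: 0.0752
grip_force: 0.0
```

```bash
python3 -c "
from h import *
chk((.4648,.338,.25,-2.936))"
```

```text
14.55 [0.65395387 0.06211074 0.25828966] [-3.139799    0.01043812 -2.93654193]
tray
pins
79 [309.3 257.5] mean [0.5239 0.1209 0.0925] mid [0.5282 0.1158 0.0924] ext [0.053 0.025 0.015]
39 [395.1 314.6] mean [0.3104 0.2119 0.0872] mid [0.3105 0.2122 0.0874] ext [0.013 0.014 0.005]
57 [266.2 347. ] mean [0.5488 0.3499 0.0916] mid [0.5487 0.3489 0.0907] ext [0.014 0.015 0.011]
60 [309.2 353.2] mean [0.4631 0.3402 0.0915] mid [0.4633 0.3392 0.0904] ext [0.014 0.016 0.009]
lids
61 [309.3 261.4] mean [0.5244 0.1198 0.0749] mid [0.529  0.1145 0.0754] ext [0.053 0.026 0.011]
563 [266.8 350.8] mean [0.5484 0.351  0.077 ] mid [0.5497 0.3488 0.0758] ext [0.057 0.056 0.01 ]
572 [309.1 357.3] mean [0.4629 0.342  0.0772] mid [0.4636 0.3401 0.0754] ext [0.055 0.056 0.011]
car
pins
31 [265.5 221.4] mean [0.6499 0.0647 0.1202] mid [0.6507 0.0636 0.1197] ext [0.014 0.015 0.009]
41 [309.1 243.1] mean [0.5295 0.101  0.1203] mid [0.5299 0.1    0.1196] ext [0.015 0.018 0.009]
lids
296 [266.  226.1] mean [0.6489 0.0673 0.1059] mid [0.6499 0.064  0.1055] ext [0.055 0.057 0.011]
338 [309.3 247.8] mean [0.5286 0.1033 0.1059] mid [0.5297 0.1004 0.1054] ext [0.056 0.059 0.011]
[0.5144, 1.2342, 0.0173, -0.0002, 0.0012, -0.0001]
```

Call:
play_rows([
  [[0.255, 0.615, 0, 0, 0, 0, 0.6], [0.255, 0.615, 0, 0, 0, 0, 0.6], [0.255, 0.615, 0, 0, 0, 0, 0.6], [0.255, 0.615, 0, 0, 0, 0, 0.6]],
])

```text
time_s: 15.0
ee_pos: [0.5563, 0.2026, 0.2495]
eef_rot: [3.141, -0.002, -2.934]
force: [0.4, -0.0, -0.9]
grip_width: 0.0751
grip_force: 0.0
```

Call:
play_rows([
  [[0.255, 0.615, 0.2, 0, 0, 0, 0.6], [0.255, 0.615, 0.4, 0, 0, 0, 0.6], [0.255, 0.615, 0.4, 0, 0, 0, 0.6], [0.255, 0.615, 0.4, 0, 0, 0, 0.6], [0.255, 0.615, 0.4, 0, 0, 0, 0.6], [0.255, 0.615, 0.4, 0, 0, 0, 0.6], [0.255, 0.615, 0.4, 0, 0, 0, 0.6]],
])

```text
time_s: 15.7
ee_pos: [0.466, 0.3364, 0.1511]
eef_rot: [3.142, 0.001, -2.938]
force: [0.5, -0.6, -0.1]
grip_width: 0.075
grip_force: 0.0
```

```bash
python3 -c "
from h import *
o=get_obs();print(o['ee_pos'],o['eef_rot'])
rows([(.4648,.338,.061,-2.936)]);rows([(.4972,-.0206,.25,-2.936)],(.4648,.338,.25,-2.936))
s=camera('side');cans(s,s['T'])"
```

```text
[0.46595131 0.33644458 0.15106792] [ 3.14151448e+00  6.84477061e-04 -2.93752656e+00]
[0.0035, 0.007, 0.3603, 0.0, 0.0001, -0.0002]
[0.166, -1.4306, -0.0, 0.0, 0.0, 0.0]
pins
40 [395.1 314.7] mean [0.3104 0.2121 0.0872] mid [0.3106 0.212  0.0876] ext [0.014 0.016 0.005]
54 [266.3 346.8] mean [0.5487 0.3495 0.0918] mid [0.549  0.3484 0.0907] ext [0.015 0.015 0.01 ]
lids
558 [266.9 350.7] mean [0.5484 0.3509 0.0771] mid [0.5495 0.3489 0.0755] ext [0.057 0.056 0.011]
103 [309.1 367.6] mean [0.4577 0.3613 0.0757] mid [0.4599 0.3583 0.0749] ext [0.046 0.02  0.01 ]
```

Call:
play_rows([
  [[0.003, 0.005, 0.18, 0, 0, 0, 0.6], [0.003, 0.005, 0.36, 0, 0, 0, 0.6], [0.003, 0.005, 0.36, 0, 0, 0, 0.6], [0.003, 0.005, 0.36, 0, 0, 0, 0], [0.003, 0.005, 0.36, 0, 0, 0, -0.2], [0.003, 0.005, 0.36, 0, 0, 0, -0.2], [0.003, 0.005, 0.36, 0, 0, 0, -0.2], [0.003, 0.005, 0.36, 0, 0, 0, -0.2]],
])

```text
time_s: 16.55
ee_pos: [0.4652, 0.3387, 0.0632]
eef_rot: [3.141, 0.004, -2.937]
force: [-0.3, -2.6, 8.3]
grip_width: 0.0555
grip_force: 25.0
```

Call:
play_rows([
  [[0, 0, -0.2, 0, 0, 0, -0.2], [0, 0, -0.4, 0, 0, 0, -0.2], [0, 0, -0.6, 0, 0, 0, -0.2], [0, 0, -0.76, 0, 0, 0, -0.2], [0, 0, -0.76, 0, 0, 0, -0.2]],
])

```text
time_s: 17.05
ee_pos: [0.4653, 0.339, 0.2579]
eef_rot: [3.138, 0.01, -2.936]
force: [-0.4, -0.2, -3.0]
grip_width: 0.0554
grip_force: 25.0
```

Call:
play_rows([
  [[0.083, -0.715, 0, 0, 0, 0, -0.2], [0.083, -0.715, 0, 0, 0, 0, -0.2], [0.083, -0.715, 0, 0, 0, 0, -0.2], [0.083, -0.715, 0, 0, 0, 0, -0.2]],
])

```text
time_s: 17.45
ee_pos: [0.4797, 0.1561, 0.2504]
eef_rot: [-3.141, -0.0, -2.938]
force: [0.8, -0.1, -2.7]
grip_width: 0.0556
grip_force: 25.0
```

Call:
play_rows([
  [[0.083, -0.715, 0, 0, 0, 0, -0.2], [0.083, -0.715, 0, 0, 0, 0, -0.2], [0.083, -0.715, 0, 0, 0, 0, -0.2], [0.083, -0.715, 0, 0, 0, 0, -0.2], [0.083, -0.715, 0, 0, 0, 0, -0.2], [0.083, -0.715, 0, 0, 0, 0, -0.2], [0.083, -0.715, 0, 0, 0, 0, -0.2]],
])

```text
time_s: 18.15
ee_pos: [0.496, -0.0194, 0.2505]
eef_rot: [3.141, -0.0, -2.936]
force: [0.3, -0.3, -1.8]
grip_width: 0.0555
grip_force: 25.0
```

```bash
python3 -c "
from h import *
o=get_obs();print(o['ee_pos'],o['eef_rot'])
rows([(.4972,-.0206,.095,-2.936)])"
```

```text
[ 0.49602555 -0.0193736   0.25052846] [ 3.14134352e+00 -2.30665435e-04 -2.93574011e+00]
[-0.0037, -0.0059, 0.6221, 0.0, -0.0, 0.0]
```

Call:
play_rows([
  [[-0.004, -0.005, 0.2, 0, 0, 0, -0.2], [-0.004, -0.005, 0.4, 0, 0, 0, -0.2], [-0.004, -0.005, 0.52, 0, 0, 0, -0.2], [-0.004, -0.005, 0.58, 0, 0, 0, -0.2], [-0.004, -0.005, 0.622, 0, 0, 0, -0.2], [-0.004, -0.005, 0.622, 0, 0, 0, -0.2]],
])

```text
time_s: 18.75
ee_pos: [0.497, -0.0204, 0.0944]
eef_rot: [3.141, -0.002, -2.935]
force: [0.3, -0.1, -1.7]
grip_width: 0.0556
grip_force: 25.0
```

Call:
play_rows([
  [[0, 0, 0.006, 0, 0, 0, -0.2], [0, 0, 0.006, 0, 0, 0, -0.2], [0, 0, 0.006, 0, 0, 0, 0.5], [0, 0, 0.006, 0, 0, 0, 0.6], [0, 0, 0.006, 0, 0, 0, 0.6], [0, 0, -0.2, 0, 0, 0, 0.6], [0, 0, -0.4, 0, 0, 0, 0.6], [0, 0, -0.62, 0, 0, 0, 0.6], [0, 0, -0.62, 0, 0, 0, 0.6], [0, 0, -0.62, 0, 0, 0, 0.6]],
])

```text
time_s: 19.75
ee_pos: [0.4978, -0.0213, 0.2515]
eef_rot: [-3.141, 0.003, -2.937]
force: [0.3, -0.2, -0.3]
grip_width: 0.075
grip_force: 0.0
```

```bash
python3 -c "
from h import *
chk((.5505,.347,.25,-2.936))"
```

```text
19.75 [ 0.49782729 -0.02132068  0.25145812] [-3.14064224e+00  2.84383234e-03 -2.93661883e+00]
tray
pins
83 [309.3 257.3] mean [0.5238 0.1207 0.0928] mid [0.5282 0.1153 0.0925] ext [0.052 0.024 0.015]
40 [395.2 314.8] mean [0.3103 0.2123 0.0873] mid [0.3103 0.2119 0.0874] ext [0.013 0.015 0.005]
52 [266.3 346.7] mean [0.5487 0.3494 0.0922] mid [0.549  0.3486 0.0912] ext [0.015 0.015 0.01 ]
lids
63 [309.4 261.1] mean [0.524  0.1196 0.076 ] mid [0.5291 0.1151 0.0755] ext [0.054 0.026 0.011]
562 [266.9 350.8] mean [0.5483 0.3509 0.0771] mid [0.5492 0.349  0.0755] ext [0.057 0.056 0.011]
car
pins
29 [334.7 209.1] mean [ 0.4963 -0.0182  0.1202] mid [ 0.4965 -0.0188  0.1196] ext [0.014 0.015 0.008]
32 [265.5 221.5] mean [0.6498 0.0649 0.12  ] mid [0.6498 0.0635 0.1197] ext [0.013 0.016 0.008]
39 [309.2 243. ] mean [0.5295 0.1007 0.1203] mid [0.5297 0.1008 0.1191] ext [0.016 0.015 0.008]
lids
278 [334.7 213.9] mean [ 0.495  -0.0151  0.1059] mid [ 0.496  -0.0185  0.1054] ext [0.055 0.057 0.01 ]
302 [266.1 226.2] mean [0.6485 0.0676 0.1059] mid [0.6498 0.0644 0.1052] ext [0.056 0.056 0.01 ]
336 [309.3 247.8] mean [0.5286 0.1034 0.106 ] mid [0.5295 0.0997 0.1056] ext [0.056 0.056 0.011]
[-0.5082, 1.3989, -0.0012, -0.0, -0.0, -0.0001]
```

Call:
play_rows([
  [[-0.254, 0.7, 0, 0, 0, 0, 0.6], [-0.254, 0.7, 0, 0, 0, 0, 0.6], [-0.254, 0.7, 0, 0, 0, 0, 0.6], [-0.254, 0.7, 0, 0, 0, 0, 0.6]],
])

```text
time_s: 20.2
ee_pos: [0.5234, 0.1655, 0.2479]
eef_rot: [3.142, -0.003, -2.936]
force: [1.5, -1.0, -0.4]
grip_width: 0.0754
grip_force: 0.0
```

Call:
play_rows([
  [[-0.254, 0.7, 0.2, 0, 0, 0, 0.6], [-0.254, 0.7, 0.4, 0, 0, 0, 0.6], [-0.254, 0.7, 0.4, 0, 0, 0, 0.6], [-0.254, 0.7, 0.4, 0, 0, 0, 0.6], [-0.254, 0.7, 0.4, 0, 0, 0, 0.6], [-0.254, 0.7, 0.4, 0, 0, 0, 0.6], [-0.254, 0.7, 0.4, 0, 0, 0, 0.6]],
])

```text
time_s: 20.9
ee_pos: [0.5505, 0.3463, 0.15]
eef_rot: [-3.141, -0.001, -2.937]
force: [-0.7, 1.0, 1.1]
grip_width: 0.0752
grip_force: 0.0
```

```bash
python3 -c "
from h import *
o=get_obs();print(o['ee_pos'],o['eef_rot'])
rows([(.5505,.347,.061,-2.936)]);rows([(.6163,-.0566,.25,-2.936)],(.5505,.347,.25,-2.936))
s=camera('side');cans(s,s['T'])"
```

```text
[0.55054998 0.34629587 0.14997548] [-3.14115944e+00 -6.85719185e-04 -2.93696120e+00]
[-0.0006, 0.003, 0.3559, -0.0001, -0.0001, -0.0002]
[0.0719, -1.6341, -0.0, 0.0, 0.0, 0.0]
pins
39 [395.1 314.7] mean [0.3104 0.2123 0.0877] mid [0.3105 0.2121 0.0879] ext [0.013 0.016 0.004]
lids
212 [272.8 354.5] mean [0.5345 0.3549 0.0766] mid [0.5415 0.3506 0.0753] ext [0.04  0.054 0.01 ]
```

Call:
play_rows([
  [[0, 0.002, 0.18, 0, 0, 0, 0.6], [0, 0.002, 0.356, 0, 0, 0, 0.6], [0, 0.002, 0.356, 0, 0, 0, 0.6], [0, 0.002, 0.356, 0, 0, 0, 0], [0, 0.002, 0.356, 0, 0, 0, -0.2], [0, 0.002, 0.356, 0, 0, 0, -0.2], [0, 0.002, 0.356, 0, 0, 0, -0.2], [0, 0.002, 0.356, 0, 0, 0, -0.2]],
])

```text
time_s: 21.75
ee_pos: [0.5516, 0.348, 0.0642]
eef_rot: [3.141, 0.004, -2.937]
force: [-0.9, -3.7, 9.0]
grip_width: 0.0558
grip_force: 25.0
```

Call:
play_rows([
  [[0, 0, -0.2, 0, 0, 0, -0.2], [0, 0, -0.4, 0, 0, 0, -0.2], [0, 0, -0.6, 0, 0, 0, -0.2], [0, 0, -0.76, 0, 0, 0, -0.2], [0, 0, -0.76, 0, 0, 0, -0.2]],
])

```text
time_s: 22.25
ee_pos: [0.5517, 0.3485, 0.2593]
eef_rot: [3.138, 0.011, -2.937]
force: [-0.3, 0.8, -0.9]
grip_width: 0.0555
grip_force: 25.0
```

Call:
play_rows([
  [[0.036, -0.817, 0, 0, 0, 0, -0.2], [0.036, -0.817, 0, 0, 0, 0, -0.2], [0.036, -0.817, 0, 0, 0, 0, -0.2], [0.036, -0.817, 0, 0, 0, 0, -0.2], [0.036, -0.817, 0, 0, 0, 0, -0.2]],
])

```text
time_s: 22.75
ee_pos: [0.5837, 0.1411, 0.2513]
eef_rot: [-3.141, 0.0, -2.941]
force: [-0.4, 0.5, -3.6]
grip_width: 0.0556
grip_force: 25.0
```

Call:
play_rows([
  [[0.036, -0.817, 0, 0, 0, 0, -0.2], [0.036, -0.817, 0, 0, 0, 0, -0.2], [0.036, -0.817, 0, 0, 0, 0, -0.2], [0.036, -0.817, 0, 0, 0, 0, -0.2], [0.036, -0.817, 0, 0, 0, 0, -0.2], [0.036, -0.817, 0, 0, 0, 0, -0.2], [0.036, -0.817, 0, 0, 0, 0, -0.2]],
])

```text
time_s: 23.45
ee_pos: [0.6158, -0.0547, 0.2512]
eef_rot: [3.141, -0.0, -2.936]
force: [0.1, 0.8, -1.8]
grip_width: 0.0556
grip_force: 25.0
```

```bash
python3 -c "
from h import *
o=get_obs();print(o['ee_pos'],o['eef_rot'])
rows([(.6163,-.0566,.095,-2.936)])"
```

```text
[ 0.61582524 -0.05471289  0.25115972] [ 3.14126980e+00 -9.15903813e-05 -2.93575131e+00]
[-0.0004, -0.008, 0.6246, 0.0001, -0.0, 0.0]
```

Call:
play_rows([
  [[0, -0.006, 0.2, 0, 0, 0, -0.2], [0, -0.006, 0.4, 0, 0, 0, -0.2], [0, -0.006, 0.52, 0, 0, 0, -0.2], [0, -0.006, 0.58, 0, 0, 0, -0.2], [0, -0.006, 0.622, 0, 0, 0, -0.2], [0, -0.006, 0.622, 0, 0, 0, -0.2]],
])

```text
time_s: 24.05
ee_pos: [0.6164, -0.0567, 0.0957]
eef_rot: [3.142, -0.0, -2.936]
force: [-0.7, 0.0, -2.2]
grip_width: 0.0561
grip_force: 25.0
```

Call:
play_rows([
  [[0, 0, 0.006, 0, 0, 0, -0.2], [0, 0, 0.006, 0, 0, 0, -0.2], [0, 0, 0.006, 0, 0, 0, 0.5], [0, 0, 0.006, 0, 0, 0, 0.6], [0, 0, 0.006, 0, 0, 0, 0.6], [0, 0, -0.2, 0, 0, 0, 0.6], [0, 0, -0.4, 0, 0, 0, 0.6], [0, 0, -0.62, 0, 0, 0, 0.6], [0, 0, -0.62, 0, 0, 0, 0.6], [0, 0, -0.62, 0, 0, 0, 0.6]],
])

```text
time_s: 25.05
ee_pos: [0.6167, -0.0574, 0.2522]
eef_rot: [-3.141, 0.003, -2.937]
force: [-0.4, 0.5, -0.1]
grip_width: 0.0754
grip_force: 0.0
```

```bash
python3 -c "
from h import *
chk((.4602,.0552,.25,2.85))"
```

```text
25.05 [ 0.61665396 -0.0573853   0.25222499] [-3.14055395e+00  2.90668963e-03 -2.93661157e+00]
tray
pins
79 [309.1 257.5] mean [0.5243 0.1209 0.0924] mid [0.5278 0.1166 0.0925] ext [0.052 0.025 0.015]
41 [395.2 314.9] mean [0.3102 0.2126 0.0875] mid [0.3105 0.2118 0.0883] ext [0.013 0.015 0.006]
lids
car
pins
29 [293.7 190.6] mean [ 0.6145 -0.054   0.1201] mid [ 0.6146 -0.0554  0.1196] ext [0.014 0.016 0.009]
32 [334.8 209.4] mean [ 0.4959 -0.0176  0.1199] mid [ 0.4965 -0.0188  0.1197] ext [0.014 0.016 0.009]
32 [265.4 221.5] mean [0.6498 0.0652 0.1203] mid [0.6494 0.065  0.1205] ext [0.014 0.016 0.01 ]
37 [309.2 243. ] mean [0.5295 0.1006 0.1202] mid [0.53   0.0997 0.1197] ext [0.016 0.017 0.009]
lids
242 [294.1 195.3] mean [ 0.613  -0.0512  0.1057] mid [ 0.6138 -0.0558  0.1053] ext [0.055 0.057 0.01 ]
280 [334.8 213.9] mean [ 0.4949 -0.0153  0.1058] mid [ 0.4961 -0.0195  0.1053] ext [0.055 0.056 0.01 ]
301 [266.  226.2] mean [0.6487 0.0675 0.1059] mid [0.6498 0.0643 0.1055] ext [0.055 0.056 0.011]
343 [309.4 247.8] mean [0.5283 0.1035 0.1059] mid [0.5301 0.0996 0.1053] ext [0.056 0.057 0.01 ]
[0.519, 0.5676, 0.0007, 0.0, -0.0, 0.079]
```

```bash
python3 -c "
from h import *
print(get_obs()['qpos'])
A=np.array([.5747,.0209])
P=lambda a:(*(A+.12*np.array([np.cos(np.radians(a)),np.sin(np.radians(a))])),.09,np.radians(a))
b=P(163.3);print(b)
rows([(b[0],b[1],.18,b[3])])
rows([P(163.3+5*i) for i in range(1,10)],b)
"
```

```text
[-1.51942915e-01  4.39353023e-01  1.27234965e+00 -1.32935117e-05
  1.43012640e+00 -1.92770463e+00]
(np.float64(0.4597613006185622), np.float64(0.055383262381965406), 0.09, np.float64(2.8501226685067405))
[0.5205, 0.5686, 0.2807, 0.0, -0.0, 0.079]
[-0.0018, -0.0418, -0.0, 0.0, 0.0, -0.0139]
[-0.0073, -0.0834, -0.0, 0.0, 0.0, -0.0278]
[-0.0164, -0.1242, -0.0, 0.0, 0.0, -0.0417]
[-0.0289, -0.1642, -0.0, 0.0, 0.0, -0.0556]
[-0.045, -0.2029, -0.0, 0.0, 0.0, -0.0694]
[-0.0643, -0.24, -0.0, 0.0, 0.0, -0.0833]
[-0.0868, -0.2753, -0.0, 0.0, 0.0, -0.0972]
[-0.1123, -0.3085, -0.0, 0.0, 0.0, -0.1111]
[-0.1406, -0.3394, -0.0, 0.0, 0.0, -0.125]
```

Call:
play_rows([
  [[0.5205, 0.5686, 0, 0, 0, 0.079, 0], [0.5205, 0.5686, 0, 0, 0, 0.079, 0], [0.5205, 0.5686, 0, 0, 0, 0.079, 0], [0.5205, 0.5686, 0.1, 0, 0, 0.079, 0], [0.5205, 0.5686, 0.28, 0, 0, 0.079, 0], [0.5205, 0.5686, 0.28, 0, 0, 0.079, 0], [0.5205, 0.5686, 0.28, 0, 0, 0.079, 0], [0.5205, 0.5686, 0.28, 0, 0, 0.079, 0]],
])

```text
time_s: 25.9
ee_pos: [0.4609, 0.055, 0.1818]
eef_rot: [3.141, 0.001, 2.85]
force: [-0.4, 0.4, 0.3]
grip_width: 0.0472
grip_force: 0.0
```

```bash
python3 -c "
from h import *
rows([(.4600,.0553,.09,2.850)])
print(get_obs()['ee_pos'],get_obs()['qpos'])
"
```

```text
[0.0041, 0.0001, 0.3672, 0.0, 0.0001, -0.0]
[0.46088096 0.05498385 0.1818042 ] [ 3.98296759e-02  1.50745291e-01  1.80801153e+00 -4.99877786e-05
  1.18192105e+00 -1.23904501e+00]
```

Call:
play_rows([
  [[0.004, 0, 0.18, 0, 0, 0, 0], [0.004, 0, 0.364, 0, 0, 0, 0], [0.004, 0, 0.364, 0, 0, 0, 0], [0.004, 0, 0.364, 0, 0, 0, -1], [0.004, 0, 0.364, 0, 0, 0, -1], [0.004, 0, 0.364, 0, 0, 0, -1], [0.004, 0, 0.364, 0, 0, 0, -1], [0.004, 0, 0.364, 0, 0, 0, -1]],
], grip_force=20)

```text
time_s: 26.7
ee_pos: [0.4595, 0.0549, 0.0911]
eef_rot: [-3.141, 0.002, 2.851]
force: [-2.5, -8.3, 10.4]
grip_width: 0.0177
grip_force: 20.0
```

Call:
play_rows([
  [[-0.0018, -0.0418, 0, 0, 0, -0.0139, -1], [-0.0073, -0.0834, 0, 0, 0, -0.0278, -1], [-0.0164, -0.1242, 0, 0, 0, -0.0417, -1], [-0.0289, -0.1642, 0, 0, 0, -0.0556, -1], [-0.045, -0.2029, 0, 0, 0, -0.0694, -1], [-0.0643, -0.24, 0, 0, 0, -0.0833, -1], [-0.0868, -0.2753, 0, 0, 0, -0.0972, -1], [-0.1123, -0.3085, 0, 0, 0, -0.1111, -1], [-0.1406, -0.3394, 0, 0, 0, -0.125, -1], [-0.1406, -0.3394, 0, 0, 0, -0.125, -1]],
])

```text
time_s: 27.7
ee_pos: [0.4684, -0.0364, 0.091]
eef_rot: [-3.142, -0.0, -2.645]
force: [-7.3, -4.1, 12.0]
grip_width: 0.0176
grip_force: 20.0
```

```bash
python3 -c "
from h import *
o=get_obs();p=o['ee_pos'];print(p,o['eef_rot'],o['force'],np.degrees(np.arctan2(p[1]-.0209,p[0]-.5747))%360)
"
```

```text
[ 0.46842766 -0.03644289  0.09099214] [-3.14150149e+00 -3.83390144e-05 -2.64498093e+00] [-7.30918203 -4.08054337 11.97228001] 208.35060155531275
```

Call:
play_rows([
  [[0, -0.006, 0, 0, 0, 0, -1], [0, -0.012, 0, 0, 0, 0, -1], [0, -0.012, 0, 0, 0, 0, -1]],
])

```text
time_s: 28.0
ee_pos: [0.4685, -0.0367, 0.0909]
eef_rot: [3.137, -0.001, -2.647]
force: [-16.7, 16.1, 21.8]
grip_width: 0.0176
grip_force: 20.0
```

Call:
play_rows([
  [[0, -0.004, 0, 0, 0, 0, -1], [0, -0.008, 0, 0, 0, 0, -1], [0, -0.008, 0, 0, 0, 0, -1]],
])

```text
time_s: 28.3
ee_pos: [0.4685, -0.0369, 0.0908]
eef_rot: [3.134, -0.002, -2.647]
force: [-23.2, 29.7, 28.4]
grip_width: 0.0176
grip_force: 20.0
```

```bash
python3 -c "
from h import *
o=get_obs();p=o['ee_pos'];print(p,o['eef_rot'],o['force'],np.degrees(np.arctan2(p[1]-.0209,p[0]-.5747))%360)
"
```

```text
[ 0.46852087 -0.03690555  0.09083034] [ 3.13376128e+00 -2.02456514e-03 -2.64741183e+00] [-23.15231476  29.70343521  28.39134185] 208.56455406423711
```

Call:
play_rows([
  [[0, 0.014, 0, 0, 0, 0, -1], [0, 0.014, 0, 0, 0, 0, 0], [0, 0.014, 0, 0, 0, 0, 0], [0, 0.014, 0, 0, 0, 0, 0], [0, 0.014, -0.2, 0, 0, 0, 0], [0, 0.014, -0.4, 0, 0, 0, 0], [0, 0.014, -0.7, 0, 0, 0, 0], [0, 0.014, -0.7, 0, 0, 0, 0], [0, 0.014, -0.7, 0, 0, 0, 0]],
])

```text
time_s: 29.2
ee_pos: [0.4701, -0.0373, 0.2684]
eef_rot: [-3.138, 0.005, -2.648]
force: [1.1, -0.3, -1.3]
grip_width: 0.047
grip_force: 0.0
```

```bash
python3 -c "
from h import *
o=get_obs();print(o['ee_pos'],o['qpos'])
c,T=wrist();car(c,T);s=camera('side');cans(s,s['T'],.115,.13,(.4,.75,-.15,.17))
rows([(.47,-.27,.32,3.0)])
"
```

```text
[ 0.47009493 -0.03732784  0.26836123] [-1.56944202e-01  8.63249235e-02  1.67250544e+00  2.87542060e-05
  1.37635937e+00 -2.22158129e+00]
post
303 [325.1 184.3] mean [ 0.4682 -0.0363  0.1082] mid [ 0.4688 -0.0358  0.1055] ext [0.017 0.018 0.01 ]
1626 [390.  231.8] mean [0.4806 0.0419 0.1057] mid [0.4878 0.0444 0.108 ] ext [0.054 0.056 0.016]
1630 [260.1 233.1] mean [ 0.5417 -0.0683  0.1057] mid [ 0.548  -0.0637  0.1073] ext [0.055 0.056 0.015]
364 [274.8 332.5] mean [ 0.637  -0.0057  0.105 ] mid [ 0.6399 -0.0024  0.1039] ext [0.02  0.033 0.008]
304 [371.5 333. ] mean [0.5886 0.0849 0.1048] mid [0.5905 0.0877 0.1038] ext [0.028 0.023 0.007]
walls
630 [273.2 206.8] mean [ 0.5329 -0.0674  0.0456] mid [ 0.5401 -0.064   0.0457] ext [0.077 0.093 0.005]
646 [375.5 207.7] mean [0.4792 0.0342 0.0455] mid [0.487  0.0458 0.0456] ext [0.086 0.093 0.005]
101 [372.4 201.2] mean [0.4739 0.027  0.0461] mid [0.4802 0.036  0.0465] ext [0.039 0.039 0.007]
80 [277.5 202.1] mean [ 0.5251 -0.0658  0.0461] mid [ 0.5283 -0.0654  0.0464] ext [0.014 0.046 0.007]
286 [298.  306.4] mean [0.6337 0.0158 0.0455] mi
[... 600 characters left out ...]
96] mid [ 0.6573 -0.0044  0.1191] ext [0.015 0.014 0.007]
35 [332.2 229.4] mean [0.4872 0.0473 0.1204] mid [0.4875 0.046  0.1199] ext [0.015 0.015 0.009]
37 [280.2 239.1] mean [0.5981 0.1071 0.1201] mid [0.5986 0.1061 0.1193] ext [0.014 0.015 0.008]
lids
245 [319.1 198.3] mean [ 0.5468 -0.0577  0.1057] mid [ 0.548  -0.0616  0.1052] ext [0.056 0.059 0.01 ]
263 [272.6 206.1] mean [ 0.655  -0.      0.1058] mid [ 0.656  -0.0034  0.1055] ext [0.055 0.058 0.01 ]
306 [332.  234.2] mean [0.4866 0.05   0.1058] mid [0.4872 0.0453 0.1054] ext [0.056 0.057 0.011]
340 [280.7 243.9] mean [0.597  0.1098 0.1059] mid [0.5977 0.1071 0.1053] ext [0.055 0.056 0.011]
[0.4376, -0.8222, -0.2226, -0.0, 0.0, 0.1011]
```

Call:
play_rows([
  [[0.4376, -0.8222, -0.2226, 0, 0, 0.101, 0.0], [0.4376, -0.8222, -0.2226, 0, 0, 0.101, 0.0], [0.4376, -0.8222, -0.2226, 0, 0, 0.101, 0.0], [0.4376, -0.8222, -0.2226, 0, 0, 0.101, 0.0], [0.4376, -0.8222, -0.2226, 0, 0, 0.101, 0.0], [0.4376, -0.8222, -0.2226, 0, 0, 0.101, 0.0], [0.4376, -0.8222, -0.2226, 0, 0, 0.101, 0.0], [0.4376, -0.8222, -0.2226, 0, 0, 0.101, 0.0], [0.4376, -0.8222, -0.2226, 0, 0, 0.101, 0.0]],
])

```text
time_s: 30.2
ee_pos: [0.4703, -0.2688, 0.3198]
eef_rot: [3.141, -0.001, 3.003]
force: [-0.2, -0.5, -0.5]
grip_width: 0.0469
grip_force: 0.0
```

```bash
python3 -c "
from h import *
o=get_obs();print(o['ee_pos'],o['eef_rot'],o['qpos'])
c,T=wrist();cv2.imwrite('pics/w3.png',c['frame'][...,::-1])
w=cloud(c,T);z=w[...,2];h=cv2.cvtColor(c['frame'],cv2.COLOR_RGB2HSV);H,S,V=[h[...,i].astype(int) for i in range(3)]
nr=(np.hypot(w[...,0]-.5,w[...,1]+.29)<.16)
print('head');blobs(nr&(z>.075)&(V<120),w,60)
m=nr&(z>.055)&(z<.075)&(S>60)&(H<30);print('handle top');blobs(m,w,60)
p=w[m][:,:2];print(cv2.minAreaRect(p.astype(np.float32)*1000))
m=nr&(z>.003)&(z<.0075);p=w[m][:,:2];print('pad',cv2.minAreaRect(p.astype(np.float32)*1000),np.median(z[m]))
"
```

```text
[ 0.47025378 -0.26879714  0.319837  ] [ 3.14112813e+00 -7.65992466e-04  3.00268005e+00] [-5.86938077e-01  2.27588451e-01  1.39270179e+00  8.69584515e-05
  1.52219403e+00 -2.01882588e+00]
head
1373 [311.4 219.6] mean [ 0.5275 -0.2892  0.0824] mid [ 0.5288 -0.2894  0.0802] ext [0.05  0.049 0.01 ]
53222 [318.7 345.4] mean [ 0.4471 -0.2657  0.405 ] mid [ 0.4553 -0.264   0.3622] ext [0.058 0.158 0.123]
handle top
1460 [293.6 158.6] mean [ 0.4563 -0.3002  0.0643] mid [ 0.4585 -0.2995  0.063 ] ext [0.101 0.034 0.016]
((458.2173156738281, -300.1005554199219), (99.95079803466797, 21.689104080200195), 8.129117965698242)
pad ((475.35821533203125, -264.253662109375), (260.75, 236.8708953857422), 15.470926284790039) 0.004852033259063304
```

View pics/w3.png

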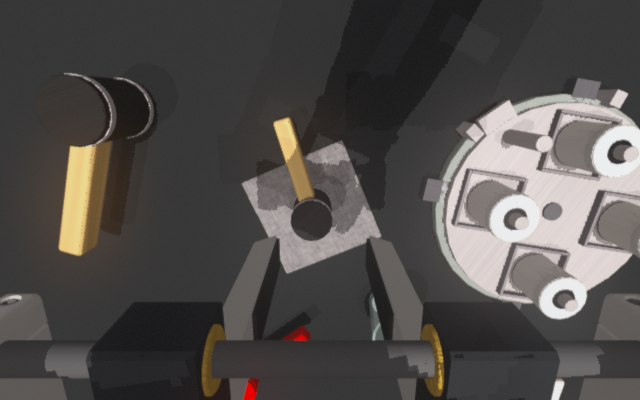

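The wrist view shows the mallet head at (311,219), with its handle running up and left to (284,122), on the pad. The big mallet at (75,105) and the red one at the bottom edge are left alone.

```bash
python3 -c "
from h import *
rows([(.4830,-.2960,.12,-2.995)])
b=(.4830,-.2960,.25,-2.995)
u=np.array([-.0455,-.0067])
for p in [(.549,-.063),(.6585,-.0052),(.6,.1055),(.489,.0443)]:
  t=(p[0]+u[0],p[1]+u[1],.25,-2.995);rows([t],b);b=t
"
```

```text
[-0.0656, -0.1005, 0.8003, 0.0, -0.0, -0.0454]
[-0.2133, 0.8835, 0.0, 0.0, 0.0, 0.0]
[-0.4671, 0.1647, 0.0, 0.0, 0.0, 0.0]
[0.1668, 0.4722, 0.0, 0.0, 0.0, 0.0]
[0.475, -0.1773, -0.0, 0.0, 0.0, 0.0]
```

Call:
play_rows([
  [[-0.0656, -0.1005, 0, 0, 0, -0.0454, 0.0], [-0.0656, -0.1005, 0.2, 0, 0, -0.0454, 0.0], [-0.0656, -0.1005, 0.4, 0, 0, -0.0454, 0.0], [-0.0656, -0.1005, 0.6, 0, 0, -0.0454, 0.0], [-0.0656, -0.1005, 0.8, 0, 0, -0.0454, 0.0], [-0.0656, -0.1005, 0.8, 0, 0, -0.0454, 0.0], [-0.0656, -0.1005, 0.8, 0, 0, -0.0454, 0.0], [-0.0656, -0.1005, 0.8, 0, 0, -0.0454, 0.0]],
])

```text
time_s: 31.05
ee_pos: [0.4841, -0.2976, 0.1235]
eef_rot: [-3.139, 0.003, -2.996]
force: [-0.5, 0.9, -0.3]
grip_width: 0.0468
grip_force: 0.0
```

```bash
python3 -c "
from h import *
print(get_obs()['ee_pos'],get_obs()['eef_rot'])
rows([(.4830,-.2960,.053,-2.995)])
"
```

```text
[ 0.48409993 -0.29758374  0.12349844] [-3.13863769e+00  3.12727853e-03 -2.99643579e+00]
[0.0043, 0.0077, 0.282, -0.0005, 0.0005, -0.0002]
```

Call:
play_rows([
  [[0.001, 0.003, 0.15, 0, 0, 0, 0], [0.001, 0.003, 0.268, 0, 0, 0, 0], [0.001, 0.003, 0.268, 0, 0, 0, 0], [0.001, 0.003, 0.268, 0, 0, 0, -1], [0.001, 0.003, 0.268, 0, 0, 0, -1], [0.001, 0.003, 0.268, 0, 0, 0, -1], [0.001, 0.003, 0.268, 0, 0, 0, -1], [0.001, 0.003, 0.268, 0, 0, 0, -1], [0.001, 0.003, 0.268, 0, 0, 0, -1]],
], grip_force=60)

```text
time_s: 31.95
ee_pos: [0.483, -0.2968, 0.0547]
eef_rot: [-3.14, 0.001, -2.997]
force: [-1.4, 0.9, 8.8]
grip_width: 0.0199
grip_force: 60.0
```

Call:
play_rows([
  [[0, 0, -0.1, 0, 0, 0, -1], [0, 0, -0.3, 0, 0, 0, -1], [0, 0, -0.5, 0, 0, 0, -1], [0, 0, -0.7, 0, 0, 0, -1], [0, 0, -0.8, 0, 0, 0, -1], [0, 0, -0.8, 0, 0, 0, -1], [0, 0, -0.8, 0, 0, 0, -1], [0, 0, -0.8, 0, 0, 0, -1]],
])

```text
time_s: 32.75
ee_pos: [0.4819, -0.2959, 0.2508]
eef_rot: [3.139, -0.003, -2.997]
force: [-0.4, 0.8, -4.1]
grip_width: 0.0196
grip_force: 60.0
```

```bash
python3 -c "
from h import *
o=get_obs();print(o['ee_pos'],o['eef_rot'],o['grip_width'])
c,T=wrist();cv2.imwrite('pics/w4.png',c['frame'][...,::-1])
u=np.array([-.0455,-.0067]);rows([(.549+u[0],-.063+u[1],.25,-2.995)])
s=camera('side');w=cloud(s);z=w[...,2];m=(z>.17)&(z<.35)&(np.hypot(w[...,0]-.5285,w[...,1]+.289)<.035);blobs(m,w,30)
"
```

```text
[ 0.48187822 -0.29593411  0.25078225] [ 3.13883784e+00 -2.96145759e-03 -2.99685918e+00] 0.019631190431375626
[-0.2158, 0.8834, 0.0056, 0.0004, -0.0004, -0.0003]
587 [348. 107.] mean [ 0.5236 -0.2737  0.2501] mid [ 0.5231 -0.2859  0.2417] ext [0.058 0.054 0.081]
```

View pics/w4.png

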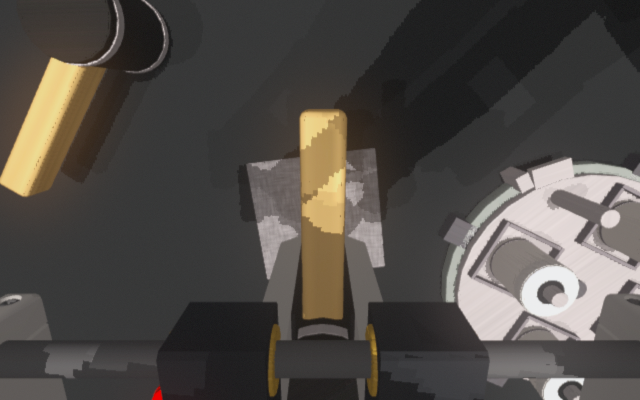

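Call:
play_rows([
  [[-0.216, 0.883, 0, 0, 0, 0, -1], [-0.216, 0.883, 0, 0, 0, 0, -1], [-0.216, 0.883, 0, 0, 0, 0, -1], [-0.216, 0.883, 0, 0, 0, 0, -1], [-0.216, 0.883, 0, 0, 0, 0, -1], [-0.216, 0.883, 0, 0, 0, 0, -1], [-0.216, 0.883, 0, 0, 0, 0, -1], [-0.216, 0.883, 0, 0, 0, 0, -1], [-0.216, 0.883, 0, 0, 0, 0, -1]],
])

```text
time_s: 33.75
ee_pos: [0.504, -0.071, 0.253]
eef_rot: [3.141, -0.001, -2.998]
force: [-0.7, 0.7, -4.5]
grip_width: 0.0197
grip_force: 60.0
```

```bash
python3 -c "
from h import *
o=get_obs();print(o['ee_pos'],o['eef_rot'])
rows([(.5035,-.0698,.1567,-2.995)])
s=camera('side');cans(s,s['T'],.115,.13,(.4,.75,-.15,.17))
"
```

```text
[ 0.50398244 -0.07103963  0.25299095] [ 3.14144185e+00 -5.90916250e-04 -2.99829317e+00]
[0.001, 0.0051, 0.3852, 0.0, -0.0001, -0.0005]
pins
29 [319.1 193.6] mean [ 0.5475 -0.0606  0.1201] mid [ 0.5468 -0.0613  0.1191] ext [0.014 0.013 0.008]
30 [272.  201.2] mean [ 0.6567 -0.0035  0.12  ] mid [ 0.6567 -0.0045  0.1194] ext [0.015 0.015 0.008]
39 [332.  229.7] mean [0.4874 0.0484 0.1203] mid [0.4874 0.0477 0.1197] ext [0.015 0.016 0.009]
37 [280.3 239.2] mean [0.5978 0.1073 0.1202] mid [0.5985 0.1065 0.1194] ext [0.014 0.017 0.008]
lids
245 [319.1 198.3] mean [ 0.5466 -0.0574  0.1061] mid [ 0.5476 -0.0627  0.1055] ext [0.055 0.058 0.011]
263 [272.5 206.1] mean [6.553e-01 2.000e-04 1.058e-01] mid [ 0.6568 -0.0041  0.1054] ext [0.055 0.058 0.01 ]
313 [331.9 234.2] mean [0.4867 0.05   0.1058] mid [0.4873 0.0469 0.1054] ext [0.055 0.056 0.01 ]
333 [280.7 243.8] mean [0.597  0.1094 0.1059] mid [0.5981 0.1072 0.1055] ext [0.055 0.055 0.011]
```

Call:
play_rows([
  [[0, 0.005, 0.15, 0, 0, 0, -1], [0, 0.005, 0.3, 0, 0, 0, -1], [0, 0.005, 0.32, 0, 0, 0, -1], [0, 0.005, 0.34, 0, 0, 0, -1], [0, 0.005, 0.36, 0, 0, 0, -1], [0, 0.005, 0.375, 0, 0, 0, -1], [0, 0.005, 0.385, 0, 0, 0, -1], [0, 0.005, 0.385, 0, 0, 0, -1]],
])

```text
time_s: 34.6
ee_pos: [0.5041, -0.0691, 0.1575]
eef_rot: [-3.141, 0.001, -2.997]
force: [-1.4, -1.9, 0.6]
grip_width: 0.0198
grip_force: 60.0
```

```bash
python3 -c "
from h import *
o=get_obs();print(o['ee_pos'],o['eef_rot'],o['force'])
"
```

```text
[ 0.50412525 -0.06906875  0.15753658] [-3.14102049e+00  7.33942315e-04 -2.99690569e+00] [-1.38923685 -1.9129915   0.60647243]
```

Call:
play_rows([
  [[0, 0, 0.004, 0, 0, 0, -1], [0, 0, 0.008, 0, 0, 0, -1], [0, 0, 0.008, 0, 0, 0, -1]],
])

```text
time_s: 34.9
ee_pos: [0.5043, -0.0691, 0.1561]
eef_rot: [-3.141, 0.001, -2.997]
force: [-6.4, -2.0, 10.8]
grip_width: 0.0197
grip_force: 60.0
```

Call:
play_rows([
  [[0, 0, 0.004, 0, 0, 0, -1], [0, 0, 0.008, 0, 0, 0, -1], [0, 0, 0.008, 0, 0, 0, -1]],
])

```text
time_s: 35.2
ee_pos: [0.5045, -0.0693, 0.1558]
eef_rot: [-3.14, 0.003, -2.997]
force: [-15.1, -1.8, 29.1]
grip_width: 0.0194
grip_force: 60.0
```

Call:
play_rows([
  [[0, 0, -0.1, 0, 0, 0, -1], [0, 0, -0.25, 0, 0, 0, -1], [0, 0, -0.4, 0, 0, 0, -1], [0, 0, -0.4, 0, 0, 0, -1], [0, 0, -0.4, 0, 0, 0, -1]],
])

```text
time_s: 35.7
ee_pos: [0.5038, -0.0687, 0.2525]
eef_rot: [3.141, -0.0, -2.997]
force: [-0.5, -0.5, -5.0]
grip_width: 0.0197
grip_force: 60.0
```

Call:
play_rows([
  [[-0.467, 0.165, 0, 0, 0, 0, -1], [-0.467, 0.165, 0, 0, 0, 0, -1], [-0.467, 0.165, 0, 0, 0, 0, -1], [-0.467, 0.165, 0, 0, 0, 0, -1], [-0.467, 0.165, 0, 0, 0, 0, -1], [-0.467, 0.165, 0, 0, 0, 0, -1]],
])

```text
time_s: 36.3
ee_pos: [0.6127, -0.0116, 0.252]
eef_rot: [3.141, -0.002, -2.997]
force: [-0.7, 0.0, -3.5]
grip_width: 0.0196
grip_force: 60.0
```

```bash
cat >> h.py <<'E'
def st(p):
    o=get_obs();print(o['time_s'],o['ee_pos'],o['eef_rot'])
    rows([(p[0]-.0455,p[1]-.0067,.1567,-2.995)])
    s=camera('side');w=cloud(s)
    for q in [(.549,-.063),(.6585,-.0052),(.6,.1055),(.489,.0443)]:
        d=np.hypot(w[...,0]-q[0]+.0015,w[...,1]-q[1]-.0016);m=(d<.05)&(w[...,2]>.1)&(w[...,2]<.125)
        z=w[...,2];print(q,'max z',np.nanmax(z[m&(d<.02)],initial=0).round(4),'lid mid',((w[m].max(0)+w[m].min(0))/2).round(4) if m.any() else None)
E
python3 -c "
from h import *
st((.6585,-.0052))"
```

```text
36.3 [ 0.61274402 -0.01162499  0.25203028] [ 3.14120111e+00 -1.79781261e-03 -2.99736337e+00]
[-0.0015, -0.0014, 0.3813, 0.0001, -0.0003, -0.0004]
(0.549, -0.063) max z 0.1102 lid mid [ 0.5477 -0.0613  0.1051]
(0.6585, -0.0052) max z 0.1236 lid mid [ 0.6572 -0.0031  0.1119]
(0.6, 0.1055) max z 0.124 lid mid [0.5982 0.107  0.1121]
(0.489, 0.0443) max z 0.1244 lid mid [0.487  0.0463 0.1122]
```

Call:
play_rows([
  [[-0.001, 0, 0.15, 0, 0, 0, -1], [-0.001, 0, 0.3, 0, 0, 0, -1], [-0.001, 0, 0.325, 0, 0, 0, -1], [-0.001, 0, 0.345, 0, 0, 0, -1], [-0.001, 0, 0.365, 0, 0, 0, -1], [-0.001, 0, 0.38, 0, 0, 0, -1], [-0.001, 0, 0.39, 0, 0, 0, -1], [-0.001, 0, 0.398, 0, 0, 0, -1], [-0.001, 0, 0.398, 0, 0, 0, -1]],
])

```text
time_s: 37.25
ee_pos: [0.6141, -0.0115, 0.1567]
eef_rot: [-3.141, 0.002, -2.997]
force: [-13.7, -1.3, 22.8]
grip_width: 0.0194
grip_force: 60.0
```

Call:
play_rows([
  [[0, 0, 0.004, 0, 0, 0, -1], [0, 0, 0.004, 0, 0, 0, -1]],
])

```text
time_s: 37.45
ee_pos: [0.6141, -0.0115, 0.1567]
eef_rot: [-3.14, 0.003, -2.997]
force: [-18.1, -3.0, 30.5]
grip_width: 0.0198
grip_force: 60.0
```

Call:
play_rows([
  [[0, 0, -0.1, 0, 0, 0, -1], [0, 0, -0.25, 0, 0, 0, -1], [0, 0, -0.398, 0, 0, 0, -1], [0, 0, -0.398, 0, 0, 0, -1], [0, 0, -0.398, 0, 0, 0, -1]],
])

```text
time_s: 37.95
ee_pos: [0.6137, -0.0112, 0.2517]
eef_rot: [-3.142, 0.0, -2.997]
force: [-0.7, -1.0, -4.4]
grip_width: 0.0193
grip_force: 60.0
```

Call:
play_rows([
  [[0.167, 0.472, 0, 0, 0, 0, -1], [0.167, 0.472, 0, 0, 0, 0, -1], [0.167, 0.472, 0, 0, 0, 0, -1], [0.167, 0.472, 0, 0, 0, 0, -1], [0.167, 0.472, 0, 0, 0, 0, -1], [0.167, 0.472, 0, 0, 0, 0, -1]],
])

```text
time_s: 38.55
ee_pos: [0.5555, 0.0989, 0.2509]
eef_rot: [-3.141, -0.002, -2.998]
force: [-0.8, -0.9, -3.4]
grip_width: 0.02
grip_force: 60.0
```

```bash
python3 -c "
from h import *
st((.6,.1055))"
```

```text
38.55 [0.55549953 0.09885795 0.25092756] [-3.14149366e+00 -1.68106225e-03 -2.99758146e+00]
[0.0034, 0.0004, 0.3769, -0.0, -0.0003, -0.0004]
(0.549, -0.063) max z 0.1109 lid mid [ 0.5485 -0.0725  0.1064]
(0.6585, -0.0052) max z 0.0 lid mid [0.6768 0.0057 0.104 ]
(0.6, 0.1055) max z 0.1241 lid mid [0.603  0.1    0.1122]
(0.489, 0.0443) max z 0.1239 lid mid [0.4869 0.0466 0.1121]
```

Call:
play_rows([
  [[0.001, 0, 0.15, 0, 0, 0, -1], [0.001, 0, 0.3, 0, 0, 0, -1], [0.001, 0, 0.325, 0, 0, 0, -1], [0.001, 0, 0.345, 0, 0, 0, -1], [0.001, 0, 0.365, 0, 0, 0, -1], [0.001, 0, 0.38, 0, 0, 0, -1], [0.001, 0, 0.39, 0, 0, 0, -1], [0.001, 0, 0.398, 0, 0, 0, -1], [0.001, 0, 0.4, 0, 0, 0, -1], [0.001, 0, 0.4, 0, 0, 0, -1]],
])

```text
time_s: 39.6
ee_pos: [0.5568, 0.0988, 0.1553]
eef_rot: [-3.14, 0.006, -2.998]
force: [-5.1, -7.7, 19.9]
grip_width: 0.0198
grip_force: 60.1
```

Call:
play_rows([
  [[0, 0, -0.1, 0, 0, 0, -1], [0, 0, -0.25, 0, 0, 0, -1], [0, 0, -0.396, 0, 0, 0, -1], [0, 0, -0.396, 0, 0, 0, -1], [0, 0, -0.396, 0, 0, 0, -1]],
])

```text
time_s: 40.1
ee_pos: [0.5552, 0.0996, 0.2509]
eef_rot: [3.141, 0.001, -2.997]
force: [-0.1, -0.3, -4.4]
grip_width: 0.0193
grip_force: 60.0
```

Call:
play_rows([
  [[0.475, -0.177, 0, 0, 0, 0, -1], [0.475, -0.177, 0, 0, 0, 0, -1], [0.475, -0.177, 0, 0, 0, 0, -1], [0.475, -0.177, 0, 0, 0, 0, -1], [0.475, -0.177, 0, 0, 0, 0, -1], [0.475, -0.177, 0, 0, 0, 0, -1]],
])

```text
time_s: 40.7
ee_pos: [0.4444, 0.0389, 0.2503]
eef_rot: [3.141, -0.001, -2.997]
force: [0.1, -0.6, -3.9]
grip_width: 0.0195
grip_force: 60.0
```

```bash
python3 -c "
from h import *
st((.489,.0443))"
```

```text
40.7 [0.44442806 0.03889372 0.25028254] [ 3.14131426e+00 -1.20039937e-03 -2.99666107e+00]
[0.004, -0.0047, 0.3743, 0.0, -0.0002, -0.0003]
(0.549, -0.063) max z 0.109 lid mid [ 0.5541 -0.0603  0.1053]
(0.6585, -0.0052) max z 0.1108 lid mid [ 0.6561 -0.006   0.1055]
(0.6, 0.1055) max z 0.1102 lid mid [0.6059 0.0981 0.1054]
(0.489, 0.0443) max z 0.1244 lid mid [0.4884 0.0491 0.1123]
```

Call:
play_rows([
  [[0.003, -0.003, 0.15, 0, 0, 0, -1], [0.003, -0.003, 0.3, 0, 0, 0, -1], [0.003, -0.003, 0.325, 0, 0, 0, -1], [0.003, -0.003, 0.345, 0, 0, 0, -1], [0.003, -0.003, 0.365, 0, 0, 0, -1], [0.003, -0.003, 0.38, 0, 0, 0, -1], [0.003, -0.003, 0.39, 0, 0, 0, -1], [0.003, -0.003, 0.398, 0, 0, 0, -1], [0.003, -0.003, 0.4, 0, 0, 0, -1], [0.003, -0.003, 0.4, 0, 0, 0, -1]],
])

```text
time_s: 41.75
ee_pos: [0.4442, 0.0382, 0.1555]
eef_rot: [3.141, 0.004, -2.997]
force: [-26.8, 1.9, 53.1]
grip_width: 0.0198
grip_force: 60.0
```

Call:
play_rows([
  [[0, 0, -0.1, 0, 0, 0, -1], [0, 0, -0.25, 0, 0, 0, -1], [0, 0, -0.396, 0, 0, 0, -1], [0, 0, -0.396, 0, 0, 0, -1], [0, 0, -0.396, 0, 0, 0, -1]],
])

```text
time_s: 42.25
ee_pos: [0.4434, 0.0377, 0.25]
eef_rot: [-3.141, 0.001, -2.997]
force: [-0.4, 0.1, -4.1]
grip_width: 0.0196
grip_force: 60.0
```

```bash
python3 -c "
from h import *
rows([(.483,-.2965,.25,-2.995)])"
```

```text
[0.0361, -1.3458, 0.0003, -0.0, 0.0001, -0.0003]
```

Call:
play_rows([
  [[0.018, -0.673, 0, 0, 0, 0, -1], [0.018, -0.673, 0, 0, 0, 0, -1], [0.018, -0.673, 0, 0, 0, 0, -1], [0.018, -0.673, 0, 0, 0, 0, -1], [0.018, -0.673, 0, 0, 0, 0, -1]],
])

```text
time_s: 42.75
ee_pos: [0.4627, -0.1314, 0.248]
eef_rot: [3.14, -0.003, -3.0]
force: [0.3, 1.8, -4.8]
grip_width: 0.0195
grip_force: 60.0
```

Call:
play_rows([
  [[0.018, -0.673, 0, 0, 0, 0, -1], [0.018, -0.673, 0, 0, 0, 0, -1], [0.018, -0.673, 0, 0, 0, 0, -1], [0.018, -0.673, 0, 0, 0, 0, -1], [0.018, -0.673, 0, 0, 0, 0, -1], [0.018, -0.673, 0, 0, 0, 0, -1], [0.018, -0.673, 0, 0, 0, 0, -1]],
])

```text
time_s: 43.45
ee_pos: [0.4831, -0.295, 0.2497]
eef_rot: [3.141, -0.001, -2.996]
force: [-0.4, 0.3, -3.6]
grip_width: 0.0193
grip_force: 60.0
```

```bash
python3 -c "
from h import *
st((.5285,-.2893))
s=camera('side');w=cloud(s);z=w[...,2];hsv=cv2.cvtColor(s['frame'],cv2.COLOR_RGB2HSV)
for q in [(.549,-.063),(.6585,-.0052),(.6,.1055),(.489,.0443)]:
    d=np.hypot(w[...,0]-q[0]+.0015,w[...,1]-q[1]-.0016);m=(z>.1)
    print(q,np.median(z[m&(d<.006)]).round(4),np.median(z[m&(d>.013)&(d<.024)]).round(4))
rows([(.4830,-.2963,.055,-2.995)])
"
```

```text
43.45 [ 0.48314911 -0.29502386  0.24968783] [ 3.14086711e+00 -5.07658893e-04 -2.99550284e+00]
[0.001, -0.004, 0.3719, 0.0001, -0.0001, -0.0001]
(0.549, -0.063) max z 0.1105 lid mid [ 0.5433 -0.0605  0.1053]
(0.6585, -0.0052) max z 0.1109 lid mid [ 0.6551 -0.0072  0.1055]
(0.6, 0.1055) max z 0.1103 lid mid [0.6067 0.0985 0.1053]
(0.489, 0.0443) max z 0.1105 lid mid [0.4886 0.0497 0.1054]
(0.549, -0.063) 0.1063 0.1062
(0.6585, -0.0052) 0.1073 0.106
(0.6, 0.1055) 0.1058 0.1056
(0.489, 0.0443) 0.1066 0.1064
[0.0015, -0.0039, 0.7806, 0.0, 0.0, -0.0001]
```

Call:
play_rows([
  [[0.0015, -0.003, 0.2, 0, 0, 0, -1], [0.0015, -0.003, 0.4, 0, 0, 0, -1], [0.0015, -0.003, 0.6, 0, 0, 0, -1], [0.0015, -0.003, 0.7, 0, 0, 0, -1], [0.0015, -0.003, 0.75, 0, 0, 0, -1], [0.0015, -0.003, 0.774, 0, 0, 0, -1], [0.0015, -0.003, 0.774, 0, 0, 0, -1], [0.0015, -0.003, 0.774, 0, 0, 0, -1]],
])

```text
time_s: 44.35
ee_pos: [0.4835, -0.2977, 0.0582]
eef_rot: [-3.14, 0.002, -2.997]
force: [0.1, -0.1, -3.8]
grip_width: 0.0195
grip_force: 60.0
```

Call:
play_rows([
  [[0, 0, 0.004, 0, 0, 0, -1], [0, 0, 0.004, 0, 0, 0, -1]],
])

```text
time_s: 44.55
ee_pos: [0.483, -0.2975, 0.0564]
eef_rot: [-3.141, 0.001, -2.997]
force: [-0.5, 0.4, -4.1]
grip_width: 0.0197
grip_force: 60.0
```

Call:
play_rows([
  [[0, 0, 0.004, 0, 0, 0, -1], [0, 0, 0.004, 0, 0, 0, -1], [0, 0, 0.004, 0, 0, 0, -1]],
])

```text
time_s: 44.85
ee_pos: [0.4828, -0.2974, 0.0548]
eef_rot: [-3.141, 0.0, -2.997]
force: [-0.3, 0.6, -1.2]
grip_width: 0.0197
grip_force: 60.0
```

Call:
play_rows([
  [[0, 0, 0.004, 0, 0, 0, -1], [0, 0, 0.004, 0, 0, 0, -1]],
])

```text
time_s: 45.05
ee_pos: [0.4828, -0.2975, 0.0547]
eef_rot: [-3.141, 0.0, -2.997]
force: [-7.0, 2.4, 9.8]
grip_width: 0.0196
grip_force: 60.0
```

Contact. I'll release, rise, and look.

Call:
play_rows([
  [[0, 0, -0.002, 0, 0, 0, -1], [0, 0, -0.002, 0, 0, 0, -0.4], [0, 0, -0.002, 0, 0, 0, 0], [0, 0, -0.002, 0, 0, 0, 0], [0, 0, -0.1, 0, 0, 0, 0], [0, 0, -0.3, 0, 0, 0, 0], [0, 0, -0.5, 0, 0, 0, 0], [0, 0, -0.78, 0, 0, 0, 0], [0, 0, -0.78, 0, 0, 0, 0], [0, 0, -0.78, 0, 0, 0, 0]],
])

```text
time_s: 46.05
ee_pos: [0.4836, -0.2978, 0.252]
eef_rot: [-3.138, 0.004, -2.997]
force: [0.4, 0.5, -0.2]
grip_width: 0.0469
grip_force: 0.0
```

```bash
python3 -c "
from h import *
o=get_obs();print(o['ee_pos'],o['eef_rot'])
c,T=wrist();w=cloud(c,T);z=w[...,2];nr=(np.hypot(w[...,0]-.5,w[...,1]+.29)<.1);V=c['frame'].max(-1)
blobs(nr&(z>.075)&(z<.1)&(V<120),w,60)
blobs(nr&(z>.06)&(z<.07),w,60)
s=camera('side');cv2.imwrite('pics/s5.png',s['frame'][...,::-1])
rows([(.4688,-.0360,.18,-2.648+0)])
"
```

```text
[ 0.4835592  -0.29783408  0.25197532] [-3.13760807  0.00422064 -2.996841  ]
1933 [324.  226.3] mean [ 0.5265 -0.2903  0.0824] mid [ 0.5282 -0.2901  0.0801] ext [0.049 0.05  0.01 ]
2091 [323.7 150.9] mean [ 0.4563 -0.301   0.0645] mid [ 0.4635 -0.2936  0.0651] ext [0.112 0.046 0.01 ]
[-0.096, 1.0418, 0.2717, 0.0001, -0.0001, -0.0555]
```

View pics/s5.png

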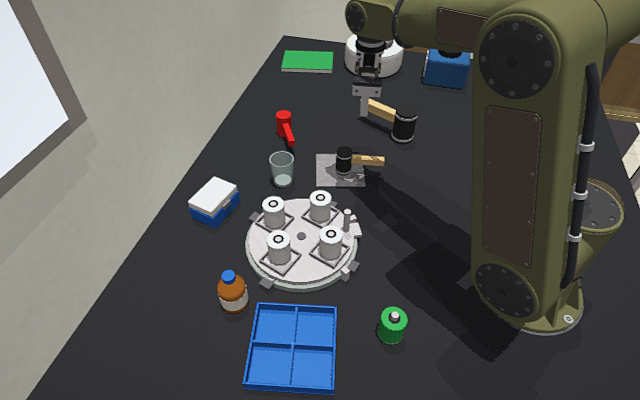

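The mallet stands on the pad at (345,160), the four pins look down, and the tray is empty. Next I'll go over the post and check the pins with the wrist camera.

Call:
play_rows([
  [[-0.048, 0.52, -0.05, 0, 0, 0, 0], [-0.048, 0.52, -0.05, 0, 0, 0, 0], [-0.048, 0.52, -0.05, 0, 0, 0, 0], [-0.048, 0.52, -0.05, 0, 0, 0, 0]],
])

```text
time_s: 46.55
ee_pos: [0.4756, -0.164, 0.2601]
eef_rot: [3.14, -0.001, -2.994]
force: [-0.8, -0.2, 0.3]
grip_width: 0.0469
grip_force: 0.0
```

Call:
play_rows([
  [[-0.048, 0.52, -0.05, 0, 0, -0.055, 0], [-0.048, 0.52, -0.05, 0, 0, -0.055, 0], [-0.048, 0.52, -0.05, 0, 0, -0.055, 0], [-0.048, 0.52, -0.05, 0, 0, -0.055, 0], [-0.048, 0.52, -0.05, 0, 0, -0.055, 0], [-0.048, 0.52, -0.05, 0, 0, -0.055, 0]],
])

```text
time_s: 47.15
ee_pos: [0.469, -0.0376, 0.2727]
eef_rot: [3.141, -0.001, -2.653]
force: [-0.3, 0.2, -0.5]
grip_width: 0.0472
grip_force: 0.0
```

```bash
python3 -c "
from h import *
o=get_obs();print(o['ee_pos'],o['eef_rot'],o['qpos'][5])
def med(c,T,dx,dy):
  w=cloud(c,T);z=w[...,2]
  for q in [(.549,-.063),(.6585,-.0052),(.6,.1055),(.489,.0443)]:
    m0=(np.hypot(w[...,0]-q[0],w[...,1]-q[1])<.05)&(z>.1)&(z<.125)
    if m0.sum()<300: print(q,'hidden',m0.sum());continue
    p=w[m0];ce=(p.max(0)+p.min(0))/2;d=np.hypot(w[...,0]-ce[0],w[...,1]-ce[1])
    print(q,ce.round(4),'pin',np.median(z[m0&(d<.006)]).round(4),'lid',np.median(z[m0&(d>.015)&(d<.026)]).round(4))
c,T=wrist();med(c,T,0,0);car(c,T);cv2.imwrite('pics/w6.png',c['frame'][...,::-1])
rows([(.4688,-.0360,.09,-2.648)])
"
```

```text
[ 0.4690271  -0.03762254  0.2726638 ] [ 3.14076539e+00 -1.31526913e-03 -2.65301301e+00] -2.217186376100619
(0.549, -0.063) [ 0.544  -0.0625  0.1041] pin 0.1067 lid 0.1059
(0.6585, -0.0052) [ 0.639  -0.0041  0.1041] pin 0.106 lid 0.1036
(0.6, 0.1055) [0.5948 0.0835 0.104 ] pin 0.1059 lid 0.1045
(0.489, 0.0443) [0.4887 0.0483 0.1042] pin 0.1068 lid 0.1058
post
296 [329.9 185.6] mean [ 0.4657 -0.0314  0.1082] mid [ 0.4662 -0.0311  0.1054] ext [0.017 0.017 0.01 ]
1673 [263.9 231.9] mean [ 0.5378 -0.0659  0.1056] mid [ 0.544  -0.0625  0.1041] ext [0.055 0.056 0.008]
1554 [392.3 234.8] mean [0.4814 0.0469 0.1056] mid [0.4887 0.0483 0.1042] ext [0.053 0.057 0.008]
375 [274.2 331.8] mean [ 0.6364 -0.007   0.1051] mid [ 0.639  -0.0041  0.1041] ext [0.021 0.032 0.008]
399 [366.9 333.5] mean [0.5917 0.0818 0.1049] mid [0.5948 0.0835 0.104 ] ext [0.029 0.032 0.008]
walls
622 [275.5 205.4] mean [ 0.5284 -0.0661  0.0456] mid [ 0.535  -0.0624  0.0456] ext [0.076 0.096 0.005]
632 [375.9 211. ] mean [0.4808 0.0377 0.0455] mid [0.488  0.0495 0.0455] ext [0.088 0.096 0.005]
78 [277.5 200.1] mean [ 0.5213 -0.0671  0.0462] mid [ 0.5253 -0.0663  0.0465] ext [0.016 0.043 0.007]
94 [371.8 205.4] mean [0.4768 0.0299 0.0463] mid [0.483  0.0374 0.0465] ext [0.041 0.033 0.007]
276 [296.4 305.9] mean [0.6335 0.0136 0.0454] mid [0.6407 0.0072 0.0454] ext [0.057 0.062 0.005]
371 [349.9 304.6] mean [0.6006 0.0708 0.0457] mid [0.6006 0.0746 0.0465] ext [0.072 0.039 0.007]
80 [284. 300.] mean [ 0.6324 -0.004   0.0465] mid [ 0.6365 -0.0023  0.0465] ext [0.015 0.035 0.007]
axlecap
265 [323.4 267.1] mean [0.5742 0.0198 0.0378] mid [0.5746 0.0197 0.0374] ext [0.023 0.023 0.005]
[-0.0034, 0.0059, 0.7312, 0.0001, -0.0002, -0.0008]
```

View pics/w6.png

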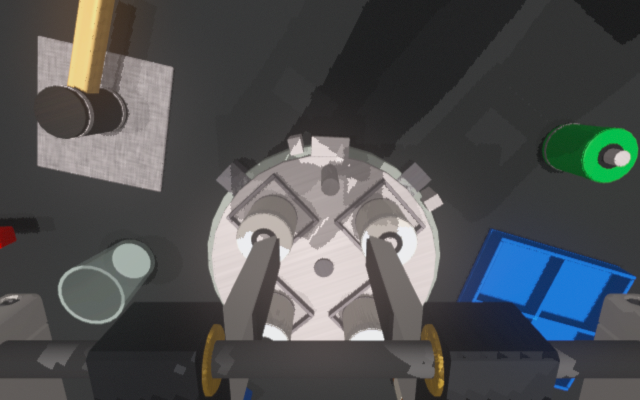

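Measured above the lid, pins 1 and 4 stand about 1 mm proud. The strikes turned the disc back about 2.6°, so the post is now at (.4662,-.0311). I'll grip it there and turn back.

```bash
python3 -c "
from h import *
A=np.array([.5747,.0207])
P=lambda a:(*(A+.1203*np.array([np.cos(np.radians(a)),np.sin(np.radians(a))])),.0905,np.radians(a))
b=P(205.5);print(b)
rows([b])
rows([P(205.5-4.7*i) for i in range(1,10)],b)
"
```

```text
(np.float64(0.46611899029271175), np.float64(-0.031090484946037927), 0.0905, np.float64(3.5866516128483474))
[-0.0031, 0.0283, 0.7292, 0.0001, -0.0002, 0.0069]
[-0.0016, 0.0394, 0.0, -0.0, -0.0, 0.0131]
[-0.0065, 0.0786, 0.0, 0.0, -0.0, 0.0261]
[-0.0145, 0.1172, 0.0, -0.0, -0.0, 0.0392]
[-0.0257, 0.1551, 0.0, -0.0, -0.0, 0.0522]
[-0.0399, 0.1919, 0.0, -0.0, -0.0, 0.0653]
[-0.0571, 0.2274, 0.0, -0.0, -0.0, 0.0783]
[-0.0772, 0.2614, 0.0, 0.0, -0.0, 0.0914]
[-0.1, 0.2936, 0.0, -0.0, -0.0, 0.1044]
[-0.1253, 0.3239, 0.0, -0.0, -0.0, 0.1175]
```

Call:
play_rows([
  [[-0.003, 0.028, 0.2, 0, 0, 0.007, 0], [-0.003, 0.028, 0.4, 0, 0, 0.007, 0], [-0.003, 0.028, 0.6, 0, 0, 0.007, 0], [-0.003, 0.028, 0.725, 0, 0, 0.007, 0], [-0.003, 0.028, 0.725, 0, 0, 0.007, 0], [-0.003, 0.028, 0.725, 0, 0, 0.007, -1], [-0.003, 0.028, 0.725, 0, 0, 0.007, -1], [-0.003, 0.028, 0.725, 0, 0, 0.007, -1], [-0.003, 0.028, 0.725, 0, 0, 0.007, -1], [-0.003, 0.028, 0.725, 0, 0, 0.007, -1]],
], grip_force=20)

```text
time_s: 48.2
ee_pos: [0.467, -0.0302, 0.0935]
eef_rot: [-3.14, 0.002, -2.695]
force: [-1.5, -0.5, 7.7]
grip_width: 0.0179
grip_force: 20.0
```

Call:
play_rows([
  [[-0.0016, 0.0394, 0, 0, 0, 0.0131, -1], [-0.0065, 0.0786, 0, 0, 0, 0.0261, -1], [-0.0145, 0.1172, 0, 0, 0, 0.0392, -1], [-0.0257, 0.1551, 0, 0, 0, 0.0522, -1], [-0.0399, 0.1919, 0, 0, 0, 0.0653, -1], [-0.0571, 0.2274, 0, 0, 0, 0.0783, -1], [-0.0772, 0.2614, 0, 0, 0, 0.0914, -1], [-0.1, 0.2936, 0, 0, 0, 0.1044, -1], [-0.1253, 0.3239, 0, 0, 0, 0.1175, -1], [-0.1253, 0.3239, 0, 0, 0, 0.1175, -1]],
])

```text
time_s: 49.2
ee_pos: [0.461, 0.0545, 0.0934]
eef_rot: [-3.137, 0.004, 2.848]
force: [4.5, -19.4, 2.7]
grip_width: 0.0176
grip_force: 20.0
```

Call:
play_rows([
  [[0, 0.005, 0, 0, 0, 0, -1], [0, 0.01, 0, 0, 0, 0, -1], [0, 0.01, 0, 0, 0, 0, -1]],
])

```text
time_s: 49.5
ee_pos: [0.4611, 0.055, 0.0934]
eef_rot: [-3.135, 0.003, 2.85]
force: [-1.5, -41.3, 9.1]
grip_width: 0.0185
grip_force: 20.0
```

At the stop. I'll release, rise and verify.

Call:
play_rows([
  [[0, -0.01, 0, 0, 0, 0, -1], [0, -0.012, 0, 0, 0, 0, 0], [0, -0.012, 0, 0, 0, 0, 0], [0, -0.012, 0, 0, 0, 0, 0], [0, -0.012, -0.2, 0, 0, 0, 0], [0, -0.012, -0.4, 0, 0, 0, 0], [0, -0.012, -0.75, 0, 0, 0, 0], [0, -0.012, -0.75, 0, 0, 0, 0], [0, -0.012, -0.75, 0, 0, 0, 0]],
])

```text
time_s: 50.4
ee_pos: [0.4608, 0.0564, 0.2848]
eef_rot: [3.139, 0.008, 2.85]
force: [-0.1, -0.7, -0.8]
grip_width: 0.0469
grip_force: 0.0
```

Call:
play_rows([
  [[0.5, 0, -0.3, 0, 0, 0, 0], [0.5, 0, -0.3, 0, 0, 0, 0], [0.5, 0, -0.3, 0, 0, 0, 0], [0.5, 0, -0.3, 0, 0, 0, 0], [0.5, 0, -0.3, 0, 0, 0, 0], [0.5, 0, -0.3, 0, 0, 0, 0]],
])

```text
time_s: 51.0
ee_pos: [0.3402, 0.0919, 0.3536]
eef_rot: [-3.141, -0.002, 2.85]
force: [0.3, -0.5, -0.3]
grip_width: 0.0469
grip_force: 0.0
```

```bash
python3 -c "
from h import *
o=get_obs();print(o['time_s'],o['ee_pos'],o['eef_rot'])
c,T=wrist();car(c,T);w=cloud(c,T);z=w[...,2]
for q in [(.497,-.0206),(.6521,.0626),(.533,.0984),(.6163,-.0566)]:
    m0=(np.hypot(w[...,0]-q[0],w[...,1]-q[1])<.045)&(z>.1)&(z<.125)
    p=w[m0];ce=(p.max(0)+p.min(0))/2;d=np.hypot(w[...,0]-ce[0],w[...,1]-ce[1])
    print(q,ce.round(4),np.ptp(p,axis=0).round(3),'pin',np.median(z[m0&(d<.006)]).round(4),'lid',np.median(z[m0&(d>.015)&(d<.026)]).round(4))
cv2.imwrite('pics/w7.png',c['frame'][...,::-1])
"
```

```text
51.0 [0.34021973 0.09191935 0.35362839] [-3.14066207e+00 -1.88662419e-03  2.84960344e+00]
post
173 [321.7 266. ] mean [0.4584 0.0561 0.1077] mid [0.4596 0.0558 0.1056] ext [0.017 0.017 0.011]
840 [281.1 306.3] mean [ 0.4997 -0.0117  0.1058] mid [ 0.4978 -0.0152  0.1044] ext [0.054 0.046 0.008]
904 [362.8 305. ] mean [0.5284 0.0908 0.1058] mid [0.5303 0.0889 0.1042] ext [0.056 0.036 0.008]
744 [277.4 387.2] mean [ 0.6208 -0.0579  0.1061] mid [ 0.6212 -0.0567  0.1046] ext [0.044 0.056 0.008]
763 [359.8 387.5] mean [0.6544 0.0528 0.1061] mid [0.6552 0.0544 0.1049] ext [0.045 0.056 0.007]
walls
217 [299.7 275.6] mean [0.4941 0.0118 0.0455] mid [0.4897 0.0125 0.0454] ext [0.081 0.034 0.005]
217 [344.2 275.1] mean [0.5118 0.0738 0.0455] mid [0.5179 0.0801 0.0455] ext [0.068 0.065 0.005]
123 [281.7 332.8] mean [ 0.5788 -0.0445  0.0454] mid [ 0.5819 -0.0498  0.0453] ext [0.032 0.051 0.004]
121 [362.2 332.8] mean [0.6141 0.0738 0.0454] mid [0.6176 0.0712 0.0452] ext [0.032 0.049 0.004]
axlecap
(0.497, -0.0206) [ 0.4978 -0.0152  0.1044] [0.054 0.046 0.008] pin 0.1066 lid 0.1057
(0.6521, 0.0626) [0.6552 0.0544 0.1049] [0.045 0.056 0.007] pin 0.1066 lid 0.106
(0.533, 0.0984) [0.5303 0.0889 0.1042] [0.056 0.036 0.008] pin 0.1063 lid 0.1058
(0.6163, -0.0566) [ 0.6212 -0.0567  0.1046] [0.044 0.056 0.008] pin 0.1067 lid 0.1059
```

View pics/w7.png

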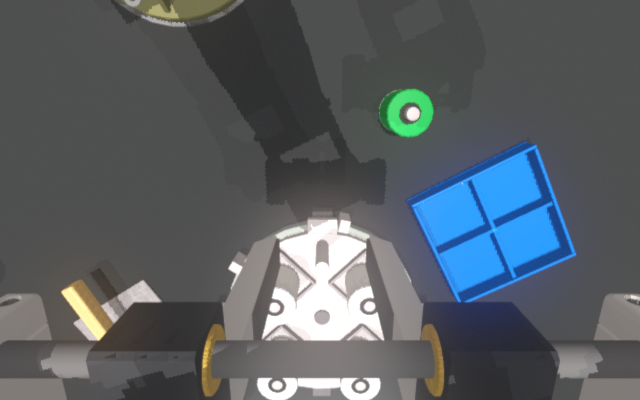

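The post is back at 163.1°, its loading stop. All four pins are down (about 0.8 mm proud), the canisters are in their nests and the mallet is on its pad.

```bash
python3 -c "
from station import workorder
print(workorder.hand_in())"
```

```text
the job is handed in; nothing more can be done
None
```

The job is handed in: all four canisters are in nests with their pins down, the mallet is back on its pad head down, and the carousel is at its loading stop; the strikes pushed the disc about 2.6° off the striking stop, mostly before the last strike, and I didn't correct it.

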